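# Load lens tubes on the UV treatment tray

## Task

First clear the UV treatment tray: lay the step-up ring and the polarizer clip flat on the cork mat. Then gently stand every lens tube upright on the tray, each centred on a dark pad of its own (any pad) with its red stripe facing that pad's white tick, and only when all tubes are in place push the lamp switch lever all the way over to on. Leave the blower, cleaner bottle and lens cap where they are, and see that everything is still in place at the end.

Things in the scene. Friction and masses are not known exactly. Their poses are not given: they have to be found in the camera images.
- tray: white UV treatment tray fixed to the shelf, a flat plate 230 (x) x 220 (y) x 12 mm high; origin on its underside in the middle of the four pads, z up; its +x axis points towards its grey lamp bar (16 mm thick, front face at x = +102 mm, top 47 mm above the shelf, violet strip), which runs along its back edge. Four flat dark round pads, 76 mm across, are painted on it in a 2 x 2 grid, 110 mm apart
- mat: cork parking mat fixed to the shelf, 220 (x) x 130 (y) x 3 mm; origin at the centre of its underside, z up
- ring: stainless step-up ring lying flat, 58 mm outside, 47 mm inside, 10 mm high; origin at the centre of its underside, z its axis; starts on the tray
- clip: orange plastic spring clip lying flat, holding a round black polarizer filter; the clip is a block 50 x 22 x 20 mm centred at x = -20 mm (top knob to 26 mm), the filter a disc 52 mm across and 7 mm thick centred at x = +26 mm; origin on the underside, x towards the filter; starts on the tray
- switch_base: base block of the lamp switch, fixed; origin at the centre of its underside; the lever leans towards its -x when off and is pushed over towards its +x
- switch_tip (a point): tip of the 80 mm long lever of the lamp switch
- switch (a joint): angle of the lamp switch lever, rad: about 0 off (leaning to -x of its base), 1.0 on (leaning to +x); stays where it is left
- pad0 (a point): centre of a dark round pad (76 mm across) on the tray's top face, 12 mm above the shelf; its white tick, a 16 mm line, lies at the pad's edge on the side of the lamp bar, along the tray's +x from this centre
- pad1 (a point): centre of a dark round pad (76 mm across) on the tray's top face, 12 mm above the shelf; its white tick, a 16 mm line, lies at the pad's edge on the side of the lamp bar, along the tray's +x from this centre
- pad2 (a point): centre of a dark round pad (76 mm across) on the tray's top face, 12 mm above the shelf; its white tick, a 16 mm line, lies at the pad's edge on the side of the lamp bar, along the tray's +x from this centre
- pad3 (a point): centre of a dark round pad (76 mm across) on the tray's top face, 12 mm above the shelf; its white tick, a 16 mm line, lies at the pad's edge on the side of the lamp bar, along the tray's +x from this centre
- tube_a: aluminium lens tube standing upright, a plain cylinder 56 mm across, 75 mm high, about 0.25 kg with a heavy steel foot, dark glass on top; origin at the centre of its underside, z up; +x points at its red stripe. May be absent
- stripe_a (a point): red stripe of tube_a: 6 mm wide, down the whole side and over the top rim; point at the upper rim, 28 mm from the axis
- tube_b: aluminium lens tube standing upright, a plain cylinder 56 mm across, 75 mm high, about 0.25 kg with a heavy steel foot, dark glass on top; origin at the centre of its underside, z up; +x points at its red stripe. May be absent
- stripe_b (a point): red stripe of tube_b: 6 mm wide, down the whole side and over the top rim; point at the upper rim, 28 mm from the axis
- tube_c: aluminium lens tube standing upright, a plain cylinder 56 mm across, 75 mm high, about 0.25 kg with a heavy steel foot, dark glass on top; origin at the centre of its underside, z up; +x points at its red stripe. May be absent
- stripe_c (a point): red stripe of tube_c: 6 mm wide, down the whole side and over the top rim; point at the upper rim, 28 mm from the axis
- tube_d: aluminium lens tube standing upright, a plain cylinder 56 mm across, 75 mm high, about 0.25 kg with a heavy steel foot, dark glass on top; origin at the centre of its underside, z up; +x points at its red stripe. May be absent
- stripe_d (a point): red stripe of tube_d: 6 mm wide, down the whole side and over the top rim; point at the upper rim, 28 mm from the axis
- blower: matte green silicone blower lying on its side, 66 mm thick; bystander, leave it alone; origin on its underside
- cleaner: small blue bottle of lens cleaner, 40 mm across, 100 mm high; bystander, leave it alone; origin on its underside
- lens_cap: black lens cap, 54 mm across, 9 mm thick; bystander, leave it alone; origin on its underside

How it is judged:
On the way, in this order (a step that is already met when the one before it is completed fails the run):
1. ring and clip lie on the cork mat (x of ring in the frame of mat between -0.1 and 0.1 m and y of ring in the frame of mat between -0.056 and 0.056 m and z of each of ring, clip in the frame of mat below 0.012 m and angle between each of ring, clip's own z axis and vertical below 0.25 rad and linear speed of each of ring, clip below 0.03 m/s and x of clip in the frame of mat between -0.1 and 0.1 m and y of clip in the frame of mat between -0.056 and 0.056 m), for 0.2 s.
2. all tubes stand on pads, stripes at the ticks (((horizontal distance between tube_a and pad0 below 0.015 m and x of stripe_a in the frame of pad0 above 0.004 m) or (horizontal distance between tube_a and pad1 below 0.015 m and x of stripe_a in the frame of pad1 above 0.004 m) or (horizontal distance between tube_a and pad2 below 0.015 m and x of stripe_a in the frame of pad2 above 0.004 m) or (horizontal distance between tube_a and pad3 below 0.015 m and x of stripe_a in the frame of pad3 above 0.004 m)) and angle between the x axis of each of tube_a, tube_b, tube_c, tube_d and the x axis of tray, either way round below 0.3 rad and angle between each of tube_a, tube_b, tube_c, tube_d's own z axis and vertical below 0.1 rad and z of each of tube_a, tube_b, tube_c, tube_d in the frame of tray below 0.018 m and linear speed of each of tube_a, tube_b, tube_c, tube_d below 0.03 m/s and ((horizontal distance between tube_b and pad0 below 0.015 m and x of stripe_b in the frame of pad0 above 0.004 m) or (horizontal distance between tube_b and pad1 below 0.015 m and x of stripe_b in the frame of pad1 above 0.004 m) or (horizontal distance between tube_b and pad2 below 0.015 m and x of stripe_b in the frame of pad2 above 0.004 m) or (horizontal distance between tube_b and pad3 below 0.015 m and x of stripe_b in the frame of pad3 above 0.004 m)) and ((horizontal distance between tube_c and pad0 below 0.015 m and x of stripe_c in the frame of pad0 above 0.004 m) or (horizontal distance between tube_c and pad1 below 0.015 m and x of stripe_c in the frame of pad1 above 0.004 m) or (horizontal distance between tube_c and pad2 below 0.015 m and x of stripe_c in the frame of pad2 above 0.004 m) or (horizontal distance between tube_c and pad3 below 0.015 m and x of stripe_c in the frame of pad3 above 0.004 m)) and ((horizontal distance between tube_d and pad0 below 0.015 m and x of stripe_d in the frame of pad0 above 0.004 m) or (horizontal distance between tube_d and pad1 below 0.015 m and x of stripe_d in the frame of pad1 above 0.004 m) or (horizontal distance between tube_d and pad2 below 0.015 m and x of stripe_d in the frame of pad2 above 0.004 m) or (horizontal distance between tube_d and pad3 below 0.015 m and x of stripe_d in the frame of pad3 above 0.004 m))), for 0.3 s.
3. lamp switch on (value of joint switch above 0.8 rad), for 0.2 s.
At the end, for the whole second after the job is handed in: Ring and clip at rest flat on the mat, centres 10 mm inside its edges; each tube upright (0.1 rad) on the tray within 15 mm of a pad's centre, stripe within 0.3 rad of that pad's tick; switch lever above 0.8 rad (all of step 1 and all of step 2 and value of joint switch above 0.8 rad); the robot touches nothing.
It fails at once if a bystander is moved more than 40 mm (distance of any of blower, cleaner, lens_cap from where it was at the start of the episode above 0.04 m).
It fails at once if a tube is dropped: in the air, more than 30 mm above the tray, out of the fingers ((height (world z) of tube_a above 0.045 m and contact force between tube_a and the fingers below 0.05 N) or (height (world z) of tube_b above 0.045 m and contact force between tube_b and the fingers below 0.05 N) or (height (world z) of tube_c above 0.045 m and contact force between tube_c and the fingers below 0.05 N) or (height (world z) of tube_d above 0.045 m and contact force between tube_d and the fingers below 0.05 N)).
Of tube_a, tube_b, tube_c, tube_d only 3 to 4 are there at a start; the rules pass over those that are not, and their reading is None.
At some moment in a run one of tube_a, tube_b, tube_c, tube_d, ring, clip may be knocked a few centimetres aside while the robot is not near it.
It also fails if it takes over 208 s, if anything falls off the work surface, if the arm or the gripper's body presses on something with over 40 N, if the wrist force passes 120 N, or if a joint passes its speed limit or range.

## Robot

A 6-joint arm with a two-finger parallel gripper is mounted at the origin on the work surface. World frame = base frame: x ahead of the robot, y to its left, z up, the work surface at z = 0. Lengths are in m, angles in rad, forces in N, time in s.
With the tool pointing down it reaches from about 0.35 to 0.925 m from the base axis. Payload 6.4 kg.
Tool frame: the origin (TCP) lies at the very end of the fingers, on their centre line; the grasp point (between the pads) lies 19 mm behind it (ctrl.pinch_z is the distance from the TCP to the grasp point, in m); z points along the fingers, y is the line along which they close (so a half turn about z gives the same grasp; the last joint's range is limited). The gripper opens to 94 mm and grips with 3 to 60 N. Pads are 16 mm wide; open, the fingers measure 119 mm over their backs; the gripper's body (75 mm by 177 mm) begins 78 mm behind the grasp point.
Start: joints at [0.989, 0.245, 1.558, -0, 1.339, -0.174], TCP at [0.258, 0.597, 0.205] pointing down, gripper open.
Joint ranges: [-3.13, 3.13], [-1.02, 2.26], [0.13, 2.54], [-0.95, 4.09], [0.21, 2.88], [-2.74, 2.74]. Speed limits (rad/s): [2.57, 2.57, 3.14, 3.14, 3.14, 3.14].

## Interface

Orientations are given as a unit quaternion [x, y, z, w].
In Python, from cell import observe, viewer, job, ctrl gives the robot as it stands.
- The arm moves only by the tool drive_tool, never from a script. Its argument "increments" is a list of rows, each an object of numbers: "tx", "ty", "tz": the shift along the tool's x, y, z each as a share of 0.2 m, from -1 to 1; "ax", "ay", "az": the turn, a rotation vector about the tool's x, y, z each as a share of 60 degrees, from -1 to 1; "gripper": the opening, from 0 (shut) to 1 (fully open). A call has 1 to 12 rows; each row is the pose to reach, as a shift and turn from the pose commanded when the call began, along the tool's axes at that moment; what a row does not reach only later rows make up. A row lasts 1/12 s, in which the tool goes at most 41.7 mm and 7.16 degrees, less where a joint would pass 70% of its speed; a pose out of reach is approached as far as the arm can. A call with a number of a shift or a turn outside -1 to 1 is refused whole. A call with a gripper value outside its range is refused whole. The fingers move at their own pace and stop on an object; "newtons" is the grip in N (left out, the last holds). Time passes only in rows, so rows that repeat a pose let the fingers close. It gives the time, the measured TCP pose, the force, the opening and the grip force at its end, in the units of the state.
- observe(): the state, without advancing time (a new reading comes with each control period).
- viewer.grab_frame(name): name is "scene" or "top"; returns a dict with "color" (400x640x3 uint8, red, green, blue), "range_z" (400x640 float32, m along the optical axis (not along the pixel's ray), 0 where there is no reading), "vertical_fov" (degrees; the focal length in pixels is half the picture's height over the tangent of half this angle, whatever the lens; pixels are square), "cx", "cy" (the principal point, pixels), "world_from_camera" (4x4, takes a point from camera to world coordinates). Camera axes: x right, y down, z forward; pixel columns grow to the right and rows downward; lengths in m; the calibration is good to about 2 mm. A picture is of the moment at which its call begins.
- job.hand_in(): hands the job in; it is judged then, once.
The state is a dict: "time_s": time; "q": joint angles; "joint_velocities": joint speeds; "tau": joint torques, N m; "position": TCP position; "tcp_rot": TCP orientation; "wrist_force": force on the tool from outside, world axes, zero at the start; "torque": the same for the moment, N m; "width": finger opening in m; "gripper_force": force on a finger pad.
Only numpy, scipy, OpenCV 4.12 (cv2) and the standard library are available. Lean on these libraries where they do the work, as an engineer would, in place of code of your own. Each camera call takes 0.05 s, during which the arm holds its last target. There are 200 camera calls.

## Working session

There is one attempt and no reset: what is moved stays moved. The work goes in short steps, Python scripts to look and compute and a tool call to move; the robot and the scene stay as the last step left them, time stands still between calls to the robot, and variables do not carry over. Pictures are saved under pics/ and viewed, at most 14 in all, crops included, and the job is handed in when it is done.

Besides the shell and the picture viewer there is one more tool, called after ">>>" in YAML: its name, and indented under it one key for each argument. drive_tool: Moves the arm, as the interface text tells. Its arguments: {"type":"object","properties":{"increments":{"type":"array","items":{"type":"object","properties":{"tx":{"type":"number"},"ty":{"type":"number"},"tz":{"type":"number"},"ax":{"type":"number"},"ay":{"type":"number"},"az":{"type":"number"},"gripper":{"type":"number"}}}},"newtons":{"type":"number"}},"required":["increments"]}

```bash
ls; mkdir -p pics
python3 - <<'E'
from cell import observe, viewer, job, ctrl
import cv2,numpy as np
print(observe())
for n in("scene","top"):
    f=viewer.grab_frame(n)
    np.savez(f"{n}0.npz",**{k:np.array(v) for k,v in f.items()})
    cv2.imwrite(f"pics/{n}0.png",f["color"][:,:,::-1]); print(n,f["vertical_fov"],f["cx"],f["cy"],np.round(f["world_from_camera"],4).tolist())
E
```

```text
pics
{'time_s': 0.0, 'q': array([ 9.88909214e-01,  2.45791257e-01,  1.55899822e+00, -2.04557442e-05,
        1.33868855e+00, -1.74104993e-01]), 'joint_velocities': array([-0.00055065, -0.00158   , -0.00185022, -0.00078716, -0.00014776,
        0.00165159]), 'tau': array([-2.13529944e-03, -4.15839887e+01, -3.14592755e+01,  6.83995360e-02,
        3.33490851e-02, -1.37065222e-04]), 'position': array([0.25744377, 0.59619546, 0.20436844]), 'tcp_rot': array([ 2.02478912e-01,  9.79286169e-01, -8.79812414e-04, -3.38658296e-04]), 'wrist_force': array([-1.07561932, -0.45239377,  1.08708418]), 'torque': array([-0.07160546, -0.02726473, -0.01910814]), 'gripper_force': 0.0, 'width': 0.09396275239572129}
scene 48.314798661422614 322.4901286944399 198.97706260787456 [[0.555, 0.5374, -0.635, 1.3313], [0.8318, -0.3524, 0.4288, -0.4765], [0.0066, -0.7661, -0.6426, 0.8076], [0.0, 0.0, 0.0, 1.0]]
top 57.92230212287374 313.73034957896635 193.44507706550672 [[0.0034, -0.9909, 0.1348, 0.4536], [-0.9999, -0.0014, 0.0153, -0.0116], [-0.0149, -0.1348, -0.9908, 1.2122], [0.0, 0.0, 0.0, 1.0]]
```

View pics/scene0.png

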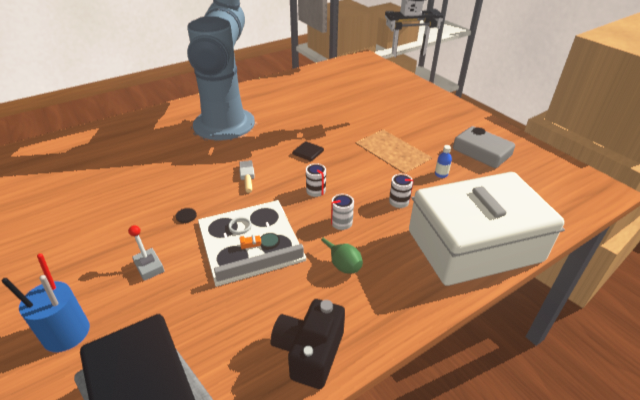

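View pics/top0.png

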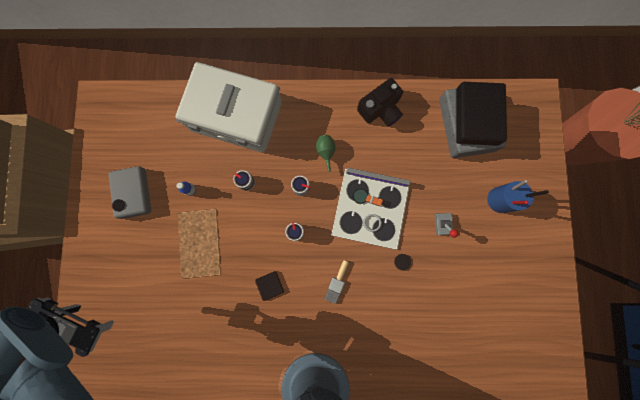

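The scene has three tubes, at top-view pixels (243,179), (300,184) and (294,231). The tray is near (370,208), with the ring at (374,224) and the clip at (368,198). The mat is at (200,243), the switch at (445,224) and the lens cap at (403,262). Next I'll measure these.

```bash
cat > h.py <<'E'
import numpy as np, cv2
from cell import observe, viewer, job, ctrl
def grab(n):
    f=viewer.grab_frame(n); return f
def K(f): 
    fl=f["color"].shape[0]/2/np.tan(np.radians(f["vertical_fov"])/2); return fl
def ray(f,u,v):
    M=np.array(f["world_from_camera"]); d=np.stack([(np.asarray(u,float)-f["cx"])/K(f),(np.asarray(v,float)-f["cy"])/K(f),np.ones_like(np.asarray(u,float))],-1)
    return M[:3,3], d@M[:3,:3].T
def onz(f,u,v,z):
    o,d=ray(f,u,v); t=(z-o[2])/d[...,2]; return o+t[...,None]*d
def tri(fa,pa,fb,pb):
    o1,d1=ray(fa,*pa);o2,d2=ray(fb,*pb)
    A=np.stack([d1,-d2],1); s=np.linalg.lstsq(A,o2-o1,rcond=None)[0]
    a=o1+s[0]*d1;b=o2+s[1]*d2; return (a+b)/2,np.linalg.norm(a-b)
def cloud(f):
    v,u=np.mgrid[:400,:640]; o,d=ray(f,u,v); return o+f["range_z"][...,None]*d
def proj(f,p):
    M=np.linalg.inv(np.array(f["world_from_camera"])); q=M[:3,:3]@np.asarray(p)+M[:3,3]
    return q[:2]/q[2]*K(f)+[f["cx"],f["cy"]]
def hsv(f): return cv2.cvtColor(f["color"],cv2.COLOR_RGB2HSV)
def blobs(m,amin=8,amax=1e9):
    n,l,s,c=cv2.connectedComponentsWithStats(m.astype(np.uint8))
    return [(c[i],s[i],l==i) for i in range(1,n) if amin<=s[i][4]<=amax]
E
python3 - <<'E'
from h import *
f=dict(np.load("top0.npz")); g=dict(np.load("scene0.npz"))
im=f["color"][150:280,170:480,::-1]; cv2.imwrite("pics/c1.png",cv2.resize(im,None,fx=2.5,fy=2.5,interpolation=cv2.INTER_CUBIC))
im=g["color"][130:290,120:460,::-1]; cv2.imwrite("pics/c2.png",cv2.resize(im,None,fx=2.3,fy=2.3,interpolation=cv2.INTER_CUBIC))
for nm,F in(("top",f),("scene",g)):
    h=hsv(F);P=cloud(F);H,S,V=h[...,0].astype(int),h[...,1],h[...,2]
    for cn,m in(("red",((H<6)|(H>174))&(S>170)&(V>90)),("dark",(V<45)),("orange",(H>5)&(H<15)&(S>200)&(V>150)),("white",(S<40)&(V>120)),("blue",(H>105)&(H<130)&(S>120)&(V>60))):
        for c,s,l in blobs(m,6,6000):
            if 140<c[1]<300 and 130<c[0]<480: print(nm,cn,c.round(1),s[2:5].tolist(),np.median(P[l],0).round(3), np.percentile(P[l][:,2],95).round(3))
E
```

```text
top red [237.5 175.2] [6, 5, 13] [0.667 0.252 0.077] 0.08
top red [304.8 185.3] [7, 4, 14] [0.635 0.035 0.077] 0.08
top red [293.1 225.8] [3, 8, 16] [0.505 0.071 0.077] 0.08
top red [453.6 232.9] [8, 8, 51] [ 0.484 -0.419  0.104] 0.108
top dark [245.3 174. ] [5, 4, 6] [0.672 0.225 0.075] 0.076
top dark [299.6 179.2] [12, 5, 14] [0.655 0.051 0.075] 0.078
top dark [241.9 182.8] [12, 5, 15] [0.642 0.236 0.076] 0.078
top dark [296.1 188.4] [6, 5, 7] [0.623 0.062 0.076] 0.079
top dark [366.5 191.2] [3, 4, 6] [ 0.624 -0.171  0.016] 0.022
top dark [385.5 204.1] [7, 7, 20] [ 0.58  -0.23   0.013] 0.016
top dark [382.1 222.6] [3, 9, 11] [ 0.519 -0.219  0.012] 0.016
top dark [402.4 255.1] [6, 2, 7] [ 0.414 -0.282  0.01 ] 0.011
top dark [407.7 257.5] [3, 4, 6] [ 0.406 -0.3    0.009] 0.012
top dark [269.5 286.2] [28, 28, 316] [0.312 0.15  0.016] 0.02
top white [457.5 145. ] [2, 3, 6] [ 0.766 -0.456  0.076] 0.078
top white [369.6 212.1] [76, 80, 2486] [ 0.555 -0.179  0.012] 0.017
top white [243.9 180. ] [17, 17, 54] [0.645 0.226 0.075] 0.079
top white [364.  173.6] [11, 3, 12] [ 0.678 -0.158  0.04
[... 1483 characters left out ...]
 [313.6 182.8] [14, 7, 62] [0.51  0.047 0.047] 0.053
scene white [324.4 179.9] [2, 5, 7] [0.514 0.08  0.048] 0.051
scene white [313.5 192.4] [14, 7, 65] [0.509 0.048 0.011] 0.019
scene white [400.5 193.5] [20, 8, 86] [0.678 0.218 0.045] 0.053
scene white [333.3 198.3] [4, 4, 7] [0.622 0.035 0.077] 0.079
scene white [343.1 215. ] [21, 32, 377] [0.663 0.038 0.048] 0.077
scene white [399.  203.1] [19, 8, 84] [0.678 0.217 0.012] 0.019
scene white [247.8 239.7] [107, 85, 3358] [ 0.567 -0.191  0.014] 0.049
scene white [147.6 259.8] [31, 39, 435] [ 0.531 -0.421  0.027] 0.073
scene blue [444.8 158.6] [13, 12, 113] [0.643 0.416 0.066] 0.078
scene blue [441.  175.7] [7, 2, 7] [0.645 0.413 0.008] 0.009
```

View pics/c1.png

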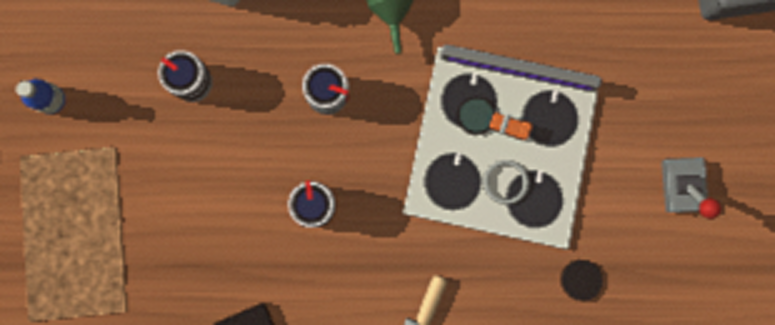

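View pics/c2.png

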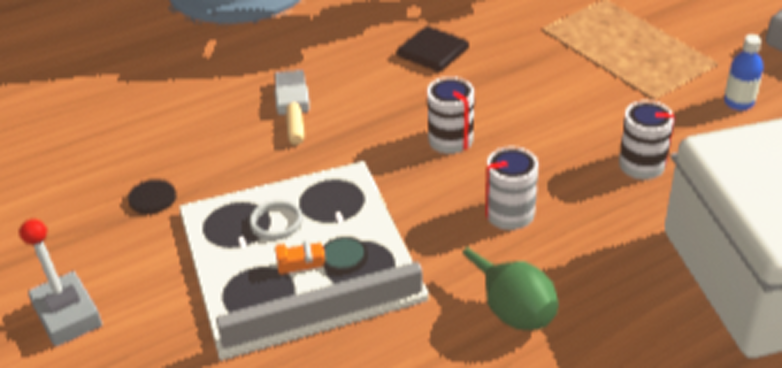

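Crop c1 (2.5x) shows the stripes clearly and the clip lying at tray middle-back with its filter to the left. The ring sits between the two front pads. The lever leans down and right, towards the robot. Next I'll take accurate poses.

```bash
cat > meas.py <<'E'
from h import *
def measure(f,g,verbose=True):
    out={}
    P=cloud(f);h=hsv(f);H,S,V=[h[...,i].astype(int) for i in range(3)]
    u,v=np.meshgrid(np.arange(640),np.arange(400))
    red=((H<8)|(H>172))&(S>130)&(V>80)
    m=(P[...,2]>.068)&(P[...,2]<.085)&(P[...,0]>.35)&(P[...,0]<.72)&(P[...,1]<.36)&(P[...,1]>-.33)
    for c,s,l in blobs(m,100,600):
        q=onz(f,u[l],v[l],.075)[:,:2].astype(np.float32); (cx,cy),r=cv2.minEnclosingCircle(q)
        hh=np.median(P[l][:,2]); e=cv2.fitEllipse(cv2.convexHull(np.stack([u[l],v[l]],1).astype(np.int32)))
        ec=onz(f,e[0][0],e[0][1],.075)
        rr=red&cv2.dilate(l.astype(np.uint8),np.ones((3,3))).astype(bool)
        rc=onz(f,u[rr].mean(),v[rr].mean(),.075)
        out.setdefault("tubes",[]).append((ec[0],ec[1],np.arctan2(rc[1]-ec[1],rc[0]-ec[0])))
        if verbose: print("tube",c.round(1),s[4],"top z",hh.round(4),"mec",np.round([cx,cy,r],4),"ell",ec.round(4),"stripe yaw",np.arctan2(rc[1]-ec[1],rc[0]-ec[0]).round(3), np.hypot(*(rc-ec)[:2]).round(3))
    return out
E
python3 - <<'E'
from meas import *
f=dict(np.load("top0.npz")); g=dict(np.load("scene0.npz"))
measure(f,g)
u,v=np.meshgrid(np.arange(640),np.arange(400))
for nm,F in(("top",f),("scene",g)):
    P=cloud(F);h=hsv(F);H,S,V=[h[...,i].astype(int) for i in range(3)]
    reg=(P[...,0]>.42)&(P[...,0]<.72)&(P[...,1]<-.05)&(P[...,1]>-.33)
    # table height
    print(nm,"table z",np.median(P[(abs(P[...,0]-.55)<.03)&(abs(P[...,1]-.15)<.03)][:,2]).round(4))
    w=reg&(S<70)&(V>120)&(P[...,2]<.022)&(P[...,2]>.004); print("tray z",np.median(P[w][:,2]).round(4))
    k=max(blobs(w),key=lambda b:b[1][4])[2]
    q=onz(F,u[k],v[k],.012)[:,:2].astype(np.float32); r=cv2.minAreaRect(q);print("tray rect",r,cv2.boxPoints(r).round(4).tolist())
    d=reg&(S<80)&(V<90)&(P[...,2]<.02)
    for c,s,l in blobs(d,60):
        q=onz(F,u[l],v[l],.012)[:,:2].astype(np.float32);(cx,cy),r=cv2.minEnclosingCircle(q)
        cc=cv2.convexHull(np.stack([u[l],v[l]],1).astype(np.int32)); e=cv2.fitEllipse(cc); print("pad",c.round(1),s[2:5],np.round([cx,cy,r],4),"ell",onz(F,*e[0],.012).round(4))
    b=reg&(P[...,2]>.04)&(P[...,2]<.056)
    for c,s,l in blobs(b,20):
        q=onz(F,u[l],v[l],.047)[:,:2].astype(np.float32);r=cv2.minAreaRect(q);print("bar",r)
    # ring: raised 15..26mm, clip
    for c,s,l in blobs(reg&(P[...,2]>.0165)&(P[...,2]<.042),25):
        q=P[l];r=cv2.minAreaRect(q[:,:2].astype(np.float32));print("obj",c.round(1),s[2:5],np.round(q.mean(0),4),"z",np.percentile(q[:,2],[10,50,90]).round(4),r, cv2.minEnclosingCircle(q[:,:2].astype(np.float32)))
    o=reg&(H>4)&(H<18)&(S>170)&(V>110)&(P[...,2]>.02)
    print("orange",P[o].mean(0).round(4),cv2.minAreaRect(P[o][:,:2].astype(np.float32)),o.sum())
    gfl=reg&(H>50)&(H<100)&(P[...,2]<.026)&(P[...,2]>.014)&(S>30)
    for c,s,l in blobs(gfl,25): print("filter",c,s,P[l].mean(0).round(4))
    mt=(P[...,1]>.28)&(P[...,1]<.5)&(P[...,0]>.3)&(P[...,0]<.65)&(S<150)&(H>5)&(H<22)&(V>60)
    k=max(blobs(mt),key=lambda b:b[1][4])[2]; q=onz(F,u[k],v[k],.003)[:,:2].astype(np.float32);r=cv2.minAreaRect(q);print("mat",r,np.median(P[k][:,2]).round(4))
    rr=((H<8)|(H>172))&(S>130)&(V>70)&(P[...,1]<-.35)&(P[...,1]>-.5)
    k=max(blobs(rr),key=lambda b:b[1][4]); print("tip",k[0],P[k[2]].mean(0).round(4))
    sb=(P[...,1]<-.35)&(P[...,1]>-.5)&(P[...,0]>.42)&(P[...,0]<.62)&(P[...,2]>.012)&(P[...,2]<.05)
    for c,s,l in blobs(sb,25): print("base",c,s,cv2.minAreaRect(P[l][:,:2].astype(np.float32)),np.percentile(P[l][:,2],[10,50,90]))
E
```

```text
tube [241.6 178.6] 244 top z 0.0758 mec [0.6563 0.2374 0.0288] ell [0.656  0.2373 0.075 ] stripe yaw 0.909 0.018
tube [299.2 184. ] 240 top z 0.0755 mec [0.6392 0.0517 0.0285] ell [0.6387 0.0522 0.075 ] stripe yaw -1.813 0.019
tube [293.6 231.4] 251 top z 0.076 mec [0.4893 0.0685 0.0285] ell [0.4883 0.0687 0.075 ] stripe yaw 0.107 0.018
top table z 0.0
tray z 0.012
tray rect ((0.5667331218719482, -0.18137189745903015), (0.22118455171585083, 0.22721779346466064), 77.70260620117188) [[0.43220001459121704, -0.2651999890804291], [0.65420001745224, -0.31360000371932983], [0.7013000249862671, -0.09749999642372131], [0.47929999232292175, -0.04910000041127205]]
pad [357.1 190.1] [ 22  24 307] [ 0.6226 -0.1402  0.0419] ell [ 0.6242 -0.1408  0.012 ]
pad [389.9 197.2] [ 22  21 342] [ 0.6047 -0.2461  0.0368] ell [ 0.6047 -0.2463  0.012 ]
pad [350.6 222.6] [ 22  22 365] [ 0.5207 -0.1162  0.0363] ell [ 0.5203 -0.1159  0.012 ]
pad [384.9 230.5] [ 22  23 305] [ 0.4988 -0.2235  0.0371] ell [ 0.4984 -0.2231  0.012 ]
bar ((0.6687602400779724, -0.20216268301010132), (0.20877063274383545, 0.0188870392739
[... 3099 characters left out ...]
08339778520166874), 77.7607421875) ((0.676152765750885, -0.205826997756958), 0.10497123003005981)
orange [ 0.5996 -0.1963  0.0313] ((0.5956297516822815, -0.19167855381965637), (0.048280805349349976, 0.02305484563112259), 68.84921264648438) 149
filter [269.18867925 239.52201258] [262 234  16  12 159] [ 0.6119 -0.1487  0.0214]
mat ((0.4715108871459961, 0.36430686712265015), (0.25277605652809143, 0.1861148476600647), 6.394116401672363) 0.0049
tip [133.99047619 230.22857143] [ 0.4918 -0.4236  0.1021]
base [147.40657439 262.26297578] [132 248  32  30 578] ((0.5201239585876465, -0.42163315415382385), (0.07251418381929398, 0.05035710707306862), 1.9739255905151367) [0.01968203 0.02701232 0.03586404]
```

```bash
cat > plan.py <<'E'
from h import *
from scipy.spatial.transform import Rotation as R
def down(yaw):  # tool z down, tool y at world yaw
    y=np.array([np.cos(yaw),np.sin(yaw),0]);z=np.array([0,0,-1.]);return np.stack([np.cross(y,z),y,z],1)
def plan(calls,off=(0,0,0)):
    """calls: list of calls, each a list of waypoints (x,y,z,yaw); prints shares and least rows"""
    s=observe();p=s["position"];Rm=R.from_quat(s["tcp_rot"]).as_matrix()
    print("now",p.round(4),"yaw",np.arctan2(Rm[1,1],Rm[0,1]).round(3),"t",round(s["time_s"],1),"w",round(s["width"],4),"F",s["wrist_force"].round(1))
    for c in calls:
        p0,R0=p,Rm
        for w in c:
            q=np.array(w[:3]);Rd=down(w[3])
            n=max(np.linalg.norm(q-p)/.0417,np.degrees(np.linalg.norm(R.from_matrix(Rm.T@Rd).as_rotvec()))/7.16)
            sh=R0.T@(q-p0)/.2; ro=R.from_matrix(R0.T@Rd).as_rotvec()/np.radians(60)
            print(" ","t",sh.round(3),"a",ro.round(3),"rows>=%.1f"%n, "" if max(abs(sh).max(),abs(ro).max())<=1 else "TOO BIG")
            p,Rm=q,Rd
        print(" --")
E
python3 - <<'E'
from plan import *
f=dict(np.load("top0.npz")); g=dict(np.load("scene0.npz"))
u,v=np.meshgrid(np.arange(640),np.arange(400))
for F,reg in((f,np.s_[205:285,172:226]),(g,np.s_[128:172,352:432])):
    h=hsv(F);P=cloud(F);H,S,V=[h[...,i].astype(int) for i in range(3)]
    sub=np.zeros((400,640),bool);sub[reg]=1
    # cork: grey-er than table
    lab=cv2.cvtColor(F["color"],cv2.COLOR_RGB2LAB).astype(int)
    a=cv2.GaussianBlur(lab[...,1].astype(np.uint8),(3,3),0)
    t,_=cv2.threshold(a[reg].reshape(-1,1),0,255,cv2.THRESH_OTSU)
    k=max(blobs(sub&(a<=t)),key=lambda b:b[1][4])[2]
    q=onz(F,u[k],v[k],.003)[:,:2].astype(np.float32);r=cv2.minAreaRect(q);print(t,k.sum(),r,np.median(P[k][:,2]))
y=1.162
plan([[(.27,.42,.204,y)],[(.35,.22,.204,y)],[(.44,.02,.204,y)],[(.5185,-.185,.15,y)],[(.5185,-.185,.0145,y)]])
E
```

```text
142.0 2634 ((0.4514436423778534, 0.38820379972457886), (0.22065281867980957, 0.13359864056110382), 5.978460788726807) 0.0034987337236349614
149.0 1579 ((0.4538997411727905, 0.38685962557792664), (0.22255221009254456, 0.1354864239692688), 6.101851940155029) 0.004876832362099348
now [0.2575 0.5962 0.2045] yaw 1.163 t 0.1 w 0.0939 F [-0.4 -0.7 -0. ]
  t [-0.407 -0.784  0.004] a [-0.002 -0.     0.001] rows>=4.2 
 --
  t [-0.765 -0.759  0.   ] a [0. 0. 0.] rows>=5.2 
 --
  t [-0.81  -0.739  0.   ] a [0. 0. 0.] rows>=5.3 
 --
  t [-0.768 -0.785  0.27 ] a [0. 0. 0.] rows>=5.4 
 --
  t [0.    0.    0.677] a [0. 0. 0.] rows>=3.2 
 --
```

>>> drive_tool:
  increments:
    - {"tx":-0.4,"ty":-0.78}
    - {"tx":-0.4,"ty":-0.78}
    - {"tx":-0.4,"ty":-0.78}
    - {"tx":-0.4,"ty":-0.78}
    - {"tx":-0.4,"ty":-0.78}
    - {"tx":-0.4,"ty":-0.78}
    - {"tx":-0.4,"ty":-0.78}
    - {"tx":-0.4,"ty":-0.78}

```text
invalid input
```

>>> drive_tool:
  increments:
    - {"tx":-0.77,"ty":-0.76}
    - {"tx":-0.77,"ty":-0.76}
    - {"tx":-0.77,"ty":-0.76}
    - {"tx":-0.77,"ty":-0.76}
    - {"tx":-0.77,"ty":-0.76}
    - {"tx":-0.77,"ty":-0.76}
    - {"tx":-0.77,"ty":-0.76}
    - {"tx":-0.77,"ty":-0.76}

```text
invalid input
```

>>> drive_tool:
  increments:
    - {"tx":-0.81,"ty":-0.74}
    - {"tx":-0.81,"ty":-0.74}
    - {"tx":-0.81,"ty":-0.74}
    - {"tx":-0.81,"ty":-0.74}
    - {"tx":-0.81,"ty":-0.74}
    - {"tx":-0.81,"ty":-0.74}
    - {"tx":-0.81,"ty":-0.74}
    - {"tx":-0.81,"ty":-0.74}

```text
invalid input
```

>>> drive_tool:
  increments:
    - {"tx":-0.77,"ty":-0.78,"tz":0.27}
    - {"tx":-0.77,"ty":-0.78,"tz":0.27}
    - {"tx":-0.77,"ty":-0.78,"tz":0.27}
    - {"tx":-0.77,"ty":-0.78,"tz":0.27}
    - {"tx":-0.77,"ty":-0.78,"tz":0.27}
    - {"tx":-0.77,"ty":-0.78,"tz":0.27}
    - {"tx":-0.77,"ty":-0.78,"tz":0.27}
    - {"tx":-0.77,"ty":-0.78,"tz":0.27}
    - {"tx":-0.77,"ty":-0.78,"tz":0.27}

```text
invalid input
```

Run:
```python
from plan import *
y=1.162
plan([[(.5185,-.185,.06,y),(.5185,-.185,.0145,y)]])
g=grab("scene");f=grab("top");u,v=np.meshgrid(np.arange(640),np.arange(400))
for F in(g,f):
    P=cloud(F);m=(abs(P[...,0]-.52)<.05)&(abs(P[...,1]+.185)<.05)&(P[...,2]>.0175)&(P[...,2]<.03)
    for c,s,l in blobs(m,25): print(c,s,cv2.minEnclosingCircle(P[l][:,:2].astype(np.float32)))
```

```text
now [0.2575 0.5962 0.2045] yaw 1.163 t 0.1 w 0.0939 F [-0.4 -0.7 -0. ]
  t [-2.747 -3.067  0.727] a [-0.002 -0.     0.001] rows>=20.1 TOO BIG
  t [-2.748 -3.067  0.954] a [-0.002 -0.     0.001] rows>=1.1 TOO BIG
 --
[239.81761006 224.47798742] [229 216  23  18 159] ((0.524202823638916, -0.18519069254398346), 0.03096570074558258)
[371.5505618  222.69662921] [363 214  18  19  89] ((0.5186064839363098, -0.18419747054576874), 0.03002438135445118)
```

>>> drive_tool:
  increments:
    - {"tx":-0.4,"ty":-0.78,"tz":0,"ax":0,"ay":0,"az":0,"gripper":1}
    - {"tx":-0.4,"ty":-0.78,"tz":0,"ax":0,"ay":0,"az":0,"gripper":1}
    - {"tx":-0.4,"ty":-0.78,"tz":0,"ax":0,"ay":0,"az":0,"gripper":1}
    - {"tx":-0.4,"ty":-0.78,"tz":0,"ax":0,"ay":0,"az":0,"gripper":1}
    - {"tx":-0.4,"ty":-0.78,"tz":0,"ax":0,"ay":0,"az":0,"gripper":1}
    - {"tx":-0.4,"ty":-0.78,"tz":0,"ax":0,"ay":0,"az":0,"gripper":1}
    - {"tx":-0.4,"ty":-0.78,"tz":0,"ax":0,"ay":0,"az":0,"gripper":1}

```text
time_s: 0.78
position: [0.2697, 0.4222, 0.2059]
tcp_rot: [0.203, 0.979, 0.001, 0.0]
wrist_force: [0.4, 0.8, -0.0]
width: 0.094
gripper_force: 0.0
```

>>> drive_tool:
  increments:
    - {"tx":-0.77,"ty":-0.76,"tz":0,"ax":0,"ay":0,"az":0,"gripper":1}
    - {"tx":-0.77,"ty":-0.76,"tz":0,"ax":0,"ay":0,"az":0,"gripper":1}
    - {"tx":-0.77,"ty":-0.76,"tz":0,"ax":0,"ay":0,"az":0,"gripper":1}
    - {"tx":-0.77,"ty":-0.76,"tz":0,"ax":0,"ay":0,"az":0,"gripper":1}
    - {"tx":-0.77,"ty":-0.76,"tz":0,"ax":0,"ay":0,"az":0,"gripper":1}
    - {"tx":-0.77,"ty":-0.76,"tz":0,"ax":0,"ay":0,"az":0,"gripper":1}
    - {"tx":-0.77,"ty":-0.76,"tz":0,"ax":0,"ay":0,"az":0,"gripper":1}

```text
time_s: 1.37
position: [0.3521, 0.2205, 0.2061]
tcp_rot: [0.204, 0.979, 0.0, 0.0]
wrist_force: [1.0, -0.4, -1.2]
width: 0.0939
gripper_force: 0.0
```

>>> drive_tool:
  increments:
    - {"tx":-0.81,"ty":-0.74,"tz":0,"ax":0,"ay":0,"az":0,"gripper":1}
    - {"tx":-0.81,"ty":-0.74,"tz":0,"ax":0,"ay":0,"az":0,"gripper":1}
    - {"tx":-0.81,"ty":-0.74,"tz":0,"ax":0,"ay":0,"az":0,"gripper":1}
    - {"tx":-0.81,"ty":-0.74,"tz":0,"ax":0,"ay":0,"az":0,"gripper":1}
    - {"tx":-0.81,"ty":-0.74,"tz":0,"ax":0,"ay":0,"az":0,"gripper":1}
    - {"tx":-0.81,"ty":-0.74,"tz":0,"ax":0,"ay":0,"az":0,"gripper":1}
    - {"tx":-0.81,"ty":-0.74,"tz":0,"ax":0,"ay":0,"az":0,"gripper":1}

```text
time_s: 1.95
position: [0.442, 0.0207, 0.2056]
tcp_rot: [0.203, 0.979, 0.0, -0.0]
wrist_force: [-0.4, 0.1, -0.4]
width: 0.0941
gripper_force: 0.0
```

>>> drive_tool:
  increments:
    - {"tx":-0.77,"ty":-0.78,"tz":0.27,"ax":0,"ay":0,"az":0,"gripper":0.85}
    - {"tx":-0.77,"ty":-0.78,"tz":0.27,"ax":0,"ay":0,"az":0,"gripper":0.85}
    - {"tx":-0.77,"ty":-0.78,"tz":0.27,"ax":0,"ay":0,"az":0,"gripper":0.85}
    - {"tx":-0.77,"ty":-0.78,"tz":0.27,"ax":0,"ay":0,"az":0,"gripper":0.85}
    - {"tx":-0.77,"ty":-0.78,"tz":0.27,"ax":0,"ay":0,"az":0,"gripper":0.85}
    - {"tx":-0.77,"ty":-0.78,"tz":0.27,"ax":0,"ay":0,"az":0,"gripper":0.85}
    - {"tx":-0.77,"ty":-0.78,"tz":0.27,"ax":0,"ay":0,"az":0,"gripper":0.85}
    - {"tx":-0.77,"ty":-0.78,"tz":0.27,"ax":0,"ay":0,"az":0,"gripper":0.85}

```text
time_s: 2.62
position: [0.5206, -0.1808, 0.1508]
tcp_rot: [0.202, 0.979, 0.001, -0.001]
wrist_force: [-0.1, 0.8, 0.4]
width: 0.08
gripper_force: 0.0
```

Run:
```python
from plan import *
y=1.162
plan([[(.519,-.185,.04,y),(.519,-.185,.0145,y)],[(.519,-.185,.12,y)]])
```

```text
now [ 0.5206 -0.1808  0.1508] yaw 1.165 t 2.6 w 0.08 F [-0.1  0.8  0.4]
  t [-0.002 -0.023  0.554] a [ 0.001 -0.002  0.003] rows>=2.7 
  t [-0.002 -0.023  0.682] a [ 0.001 -0.002  0.003] rows>=0.6 
 --
  t [ 0.     0.    -0.528] a [0. 0. 0.] rows>=2.5 
 --
```

>>> drive_tool:
  increments:
    - {"tx":0,"ty":-0.023,"tz":0.2,"ax":0,"ay":0,"az":0,"gripper":0.85}
    - {"tx":0,"ty":-0.023,"tz":0.4,"ax":0,"ay":0,"az":0,"gripper":0.85}
    - {"tx":0,"ty":-0.023,"tz":0.55,"ax":0,"ay":0,"az":0,"gripper":0.85}
    - {"tx":0,"ty":-0.023,"tz":0.62,"ax":0,"ay":0,"az":0,"gripper":0.85}
    - {"tx":0,"ty":-0.023,"tz":0.68,"ax":0,"ay":0,"az":0,"gripper":0.85}
    - {"tx":0,"ty":-0.023,"tz":0.68,"ax":0,"ay":0,"az":0,"gripper":0.85}

```text
time_s: 3.12
position: [0.5173, -0.1844, 0.0138]
tcp_rot: [0.201, 0.98, 0.001, -0.002]
wrist_force: [0.4, 0.2, 0.6]
width: 0.0799
gripper_force: 0.0
```

>>> drive_tool:
  increments:
    - {"tx":0,"ty":0,"tz":0,"ax":0,"ay":0,"az":0,"gripper":0.3}
    - {"tx":0,"ty":0,"tz":0,"ax":0,"ay":0,"az":0,"gripper":0.3}
    - {"tx":0,"ty":0,"tz":0,"ax":0,"ay":0,"az":0,"gripper":0.3}
    - {"tx":0,"ty":0,"tz":0,"ax":0,"ay":0,"az":0,"gripper":0.3}
    - {"tx":0,"ty":0,"tz":0,"ax":0,"ay":0,"az":0,"gripper":0.3}
    - {"tx":0,"ty":0,"tz":0,"ax":0,"ay":0,"az":0,"gripper":0.3}
  newtons: 15

```text
time_s: 3.62
position: [0.5193, -0.1878, 0.017]
tcp_rot: [0.203, 0.979, -0.0, 0.001]
wrist_force: [-0.2, 2.8, 5.3]
width: 0.057
gripper_force: 15.0
```

Run:
```python
from plan import *
y=1.162
plan([[(.519,-.185,.14,y),(.49,0,.14,y)],[(.45,.18,.14,y)],[(.393,.382,.14,y)],[(.393,.382,.0085,y)]])
```

```text
now [ 0.5193 -0.1878  0.017 ] yaw 1.163 t 3.6 w 0.057 F [-0.2  2.8  5.3]
  t [ 0.005  0.012 -0.615] a [0.    0.002 0.001] rows>=3.0 
  t [ 0.505  0.804 -0.616] a [0.    0.002 0.001] rows>=4.5 
 --
  t [0.541 0.746 0.   ] a [0. 0. 0.] rows>=4.4 
 --
  t [0.663 0.813 0.   ] a [0. 0. 0.] rows>=5.0 
 --
  t [0.    0.    0.658] a [0. 0. 0.] rows>=3.2 
 --
```

>>> drive_tool:
  increments:
    - {"tx":0,"ty":0.01,"tz":-0.15,"ax":0,"ay":0,"az":0,"gripper":0.3}
    - {"tx":0,"ty":0.01,"tz":-0.35,"ax":0,"ay":0,"az":0,"gripper":0.3}
    - {"tx":0,"ty":0.01,"tz":-0.5,"ax":0,"ay":0,"az":0,"gripper":0.3}
    - {"tx":0,"ty":0.01,"tz":-0.62,"ax":0,"ay":0,"az":0,"gripper":0.3}
    - {"tx":0,"ty":0.01,"tz":-0.62,"ax":0,"ay":0,"az":0,"gripper":0.3}
    - {"tx":0.12,"ty":0.2,"tz":-0.62,"ax":0,"ay":0,"az":0,"gripper":0.3}
    - {"tx":0.24,"ty":0.38,"tz":-0.62,"ax":0,"ay":0,"az":0,"gripper":0.3}
    - {"tx":0.36,"ty":0.56,"tz":-0.62,"ax":0,"ay":0,"az":0,"gripper":0.3}
    - {"tx":0.46,"ty":0.72,"tz":-0.62,"ax":0,"ay":0,"az":0,"gripper":0.3}
    - {"tx":0.5,"ty":0.8,"tz":-0.62,"ax":0,"ay":0,"az":0,"gripper":0.3}

```text
time_s: 4.45
position: [0.4873, 0.0026, 0.1375]
tcp_rot: [0.202, 0.979, 0.0, -0.002]
wrist_force: [0.0, -0.6, -0.1]
width: 0.0569
gripper_force: 15.0
```

>>> drive_tool:
  increments:
    - {"tx":0.11,"ty":0.15,"tz":0,"ax":0,"ay":0,"az":0,"gripper":0.3}
    - {"tx":0.22,"ty":0.3,"tz":0,"ax":0,"ay":0,"az":0,"gripper":0.3}
    - {"tx":0.33,"ty":0.45,"tz":0,"ax":0,"ay":0,"az":0,"gripper":0.3}
    - {"tx":0.44,"ty":0.6,"tz":0,"ax":0,"ay":0,"az":0,"gripper":0.3}
    - {"tx":0.54,"ty":0.75,"tz":0,"ax":0,"ay":0,"az":0,"gripper":0.3}
    - {"tx":0.54,"ty":0.75,"tz":0,"ax":0,"ay":0,"az":0,"gripper":0.3}

```text
time_s: 4.95
position: [0.4476, 0.1839, 0.1379]
tcp_rot: [0.2, 0.98, 0.0, -0.001]
wrist_force: [-1.0, 0.4, -0.5]
width: 0.0568
gripper_force: 15.0
```

>>> drive_tool:
  increments:
    - {"tx":0.13,"ty":0.16,"tz":0,"ax":0,"ay":0,"az":0,"gripper":0.3}
    - {"tx":0.26,"ty":0.32,"tz":0,"ax":0,"ay":0,"az":0,"gripper":0.3}
    - {"tx":0.39,"ty":0.48,"tz":0,"ax":0,"ay":0,"az":0,"gripper":0.3}
    - {"tx":0.52,"ty":0.64,"tz":0,"ax":0,"ay":0,"az":0,"gripper":0.3}
    - {"tx":0.62,"ty":0.76,"tz":0,"ax":0,"ay":0,"az":0,"gripper":0.3}
    - {"tx":0.66,"ty":0.81,"tz":0,"ax":0,"ay":0,"az":0,"gripper":0.3}
    - {"tx":0.66,"ty":0.81,"tz":0,"ax":0,"ay":0,"az":0,"gripper":0.3}
    - {"tx":0.66,"ty":0.81,"tz":0,"ax":0,"ay":0,"az":0,"gripper":0.3}

```text
time_s: 5.62
position: [0.393, 0.3798, 0.1384]
tcp_rot: [0.202, 0.979, -0.001, -0.0]
wrist_force: [0.8, 1.0, -0.3]
width: 0.0569
gripper_force: 15.0
```

Run:
```python
from plan import *
y=1.162
plan([[(.393,.382,.0085,y)],[(.393,.382,.14,y)]])
f=grab("top");g=grab("scene")
for n,F in(("top",f),("scene",g)):
    P=cloud(F);m=(abs(P[...,0]-.40)<.08)&(abs(P[...,1]-.38)<.08)&(P[...,2]>.02)
    print(n,np.percentile(P[m][:,2],[0,2,5,10,20]).round(3) if m.any() else None)
a=g["color"][90:220,330:490,::-1]; cv2.imwrite("pics/r1.png",cv2.resize(a,None,fx=4,fy=4,interpolation=cv2.INTER_CUBIC))
```

```text
now [0.393  0.3798 0.1384] yaw 1.164 t 5.6 w 0.0569 F [ 0.8  1.  -0.3]
  t [0.004 0.011 0.649] a [-0.002 -0.     0.002] rows>=3.1 
 --
  t [ 0.     0.    -0.658] a [0. 0. 0.] rows>=3.2 
 --
top [0.134 0.252 0.276 0.279 0.407]
scene [0.135 0.143 0.161 0.212 0.258]
```

View pics/r1.png

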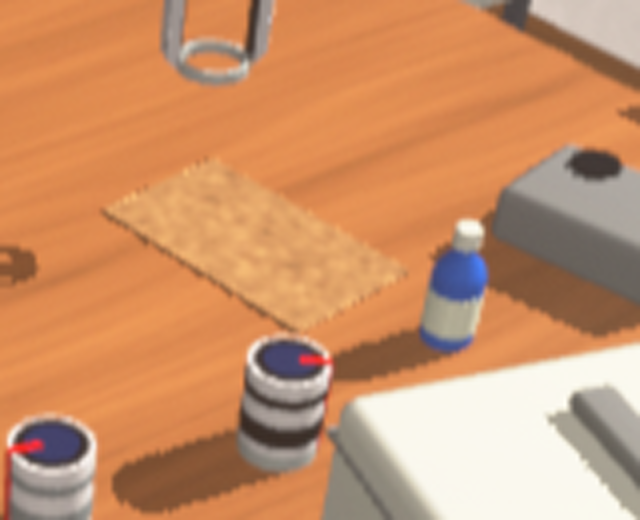

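The ring hangs level at the fingertips (crop 215,62) over the mat. Lowering and releasing.

>>> drive_tool:
  increments:
    - {"tx":0,"ty":0.01,"tz":0.18,"ax":0,"ay":0,"az":0,"gripper":0.3}
    - {"tx":0,"ty":0.01,"tz":0.36,"ax":0,"ay":0,"az":0,"gripper":0.3}
    - {"tx":0,"ty":0.01,"tz":0.5,"ax":0,"ay":0,"az":0,"gripper":0.3}
    - {"tx":0,"ty":0.01,"tz":0.58,"ax":0,"ay":0,"az":0,"gripper":0.3}
    - {"tx":0,"ty":0.01,"tz":0.62,"ax":0,"ay":0,"az":0,"gripper":0.3}
    - {"tx":0,"ty":0.01,"tz":0.645,"ax":0,"ay":0,"az":0,"gripper":0.3}
    - {"tx":0,"ty":0.01,"tz":0.645,"ax":0,"ay":0,"az":0,"gripper":0.3}
    - {"tx":0,"ty":0.01,"tz":0.645,"ax":0,"ay":0,"az":0,"gripper":0.3}

```text
time_s: 6.38
position: [0.3951, 0.3826, 0.0116]
tcp_rot: [0.203, 0.979, 0.001, 0.001]
wrist_force: [0.1, -0.1, -1.1]
width: 0.0569
gripper_force: 15.0
```

>>> drive_tool:
  increments:
    - {"tx":0,"ty":0,"tz":0,"ax":0,"ay":0,"az":0,"gripper":0.8}
    - {"tx":0,"ty":0,"tz":0,"ax":0,"ay":0,"az":0,"gripper":0.8}
    - {"tx":0,"ty":0,"tz":0,"ax":0,"ay":0,"az":0,"gripper":0.8}
    - {"tx":0,"ty":0,"tz":-0.2,"ax":0,"ay":0,"az":0,"gripper":0.8}
    - {"tx":0,"ty":0,"tz":-0.4,"ax":0,"ay":0,"az":0,"gripper":0.8}
    - {"tx":0,"ty":0,"tz":-0.6,"ax":0,"ay":0,"az":0,"gripper":0.6}
    - {"tx":0,"ty":0,"tz":-0.7,"ax":0,"ay":0,"az":0,"gripper":0.6}
    - {"tx":0,"ty":0,"tz":-0.7,"ax":0,"ay":0,"az":0,"gripper":0.6}

```text
time_s: 7.05
position: [0.3973, 0.3849, 0.1574]
tcp_rot: [0.202, 0.979, 0.004, 0.004]
wrist_force: [-0.3, -0.9, -0.5]
width: 0.0589
gripper_force: 0.0
```

Run:
```python
from plan import *
c=np.array([.5993,-.170]); d=np.array([np.cos(1.21),np.sin(1.21)])
t=c-.014*d; print(t)
y=1.21-np.pi/2
x,yy=t
plan([[(.45,.2,.15,.75)],[(.51,.02,.15,.3)],[(x,yy,.12,y)],[(x,yy,.06,y),(x,yy,.0155,y)]])
```

```text
[ 0.59435773 -0.18309862]
now [0.3973 0.3849 0.1574] yaw 1.163 t 7.0 w 0.0589 F [-0.3 -0.9 -0.5]
  t [-0.608 -0.745  0.034] a [0.011 0.005 0.395] rows>=4.6 
 --
  t [-0.863 -0.394  0.   ] a [0.   0.   0.43] rows>=4.6 
 --
  t [-1.095  0.103  0.15 ] a [0.    0.    0.631] rows>=5.3 TOO BIG
 --
  t [0.  0.  0.3] a [0. 0. 0.] rows>=1.4 
  t [0.    0.    0.522] a [0. 0. 0.] rows>=1.1 
 --
```

>>> drive_tool:
  increments:
    - {"tx":-0.61,"ty":-0.74,"tz":0.03,"ax":0.01,"ay":0,"az":0.4,"gripper":0.5}
    - {"tx":-0.61,"ty":-0.74,"tz":0.03,"ax":0.01,"ay":0,"az":0.4,"gripper":0.5}
    - {"tx":-0.61,"ty":-0.74,"tz":0.03,"ax":0.01,"ay":0,"az":0.4,"gripper":0.5}
    - {"tx":-0.61,"ty":-0.74,"tz":0.03,"ax":0.01,"ay":0,"az":0.4,"gripper":0.5}
    - {"tx":-0.61,"ty":-0.74,"tz":0.03,"ax":0.01,"ay":0,"az":0.4,"gripper":0.5}
    - {"tx":-0.61,"ty":-0.74,"tz":0.03,"ax":0.01,"ay":0,"az":0.4,"gripper":0.5}

```text
time_s: 7.55
position: [0.4477, 0.1946, 0.1433]
tcp_rot: [0.404, 0.915, -0.006, -0.001]
wrist_force: [0.3, -0.7, 0.5]
width: 0.0468
gripper_force: 0.0
```

>>> drive_tool:
  increments:
    - {"tx":-0.9,"ty":-0.5,"tz":0,"ax":0,"ay":0,"az":0.5,"gripper":0.5}
    - {"tx":-0.9,"ty":-0.5,"tz":0,"ax":0,"ay":0,"az":0.5,"gripper":0.5}
    - {"tx":-0.9,"ty":-0.5,"tz":0,"ax":0,"ay":0,"az":0.5,"gripper":0.5}
    - {"tx":-0.9,"ty":-0.5,"tz":0,"ax":0,"ay":0,"az":0.5,"gripper":0.5}
    - {"tx":-0.9,"ty":-0.5,"tz":0,"ax":0,"ay":0,"az":0.5,"gripper":0.5}
    - {"tx":-0.9,"ty":-0.5,"tz":0,"ax":0,"ay":0,"az":0.5,"gripper":0.5}
    - {"tx":-0.9,"ty":-0.5,"tz":0,"ax":0,"ay":0,"az":0.5,"gripper":0.5}

```text
time_s: 8.13
position: [0.4955, -0.0027, 0.1451]
tcp_rot: [0.626, 0.78, -0.005, -0.0]
wrist_force: [-0.1, 0.3, -0.2]
width: 0.0469
gripper_force: 0.0
```

Run:
```python
from plan import *
x,yy,y=.5945,-.183,1.21-np.pi/2
plan([[(x,yy,.10,y)],[(x,yy,.0155,y)]])
f=grab("top");P=cloud(f);h=hsv(f);H,S,V=[h[...,i].astype(int) for i in range(3)]
m=(abs(P[...,0]-.4)<.08)&(abs(P[...,1]-.38)<.08)&(P[...,2]>.008)&(P[...,2]<.03)
for c,s,l in blobs(m,20): print("ring",c,s,P[l].mean(0),cv2.minEnclosingCircle(P[l][:,:2].astype(np.float32)))
m=(P[...,1]<0)&(P[...,1]>-.3)&(P[...,0]>.5)&(P[...,0]<.68)&(H>4)&(H<18)&(S>170)&(V>110)&(P[...,2]>.02)&(P[...,2]<.045)
print("orange",P[m].mean(0),m.sum())
gf=(abs(P[...,0]-.6)<.05)&(abs(P[...,1]+.15)<.06)&(H>50)&(H<100)&(P[...,2]<.026)&(P[...,2]>.014)&(S>30)
for c,s,l in blobs(gf,25): print("filter",c,s,P[l].mean(0))
```

```text
now [ 0.4955 -0.0027  0.1451] yaw 0.218 t 8.1 w 0.0469 F [-0.1  0.3 -0.2]
  t [-0.986  0.29   0.229] a [-0.006  0.008  0.553] rows>=5.1 
 --
  t [0.    0.    0.422] a [0. 0. 0.] rows>=2.0 
 --
ring [199.04040404 260.12121212] [190 252  18  18  99] [0.39532769 0.38264024 0.01290854] ((0.3945564031600952, 0.3837270140647888), 0.02923554740846157)
orange [ 0.59170367 -0.19170718  0.03335962] 74
filter [359.91472868 195.62015504] [354 190  13  13 129] [ 0.60881256 -0.1467675   0.01903575]
```

>>> drive_tool:
  increments:
    - {"tx":-0.98,"ty":0.29,"tz":0.22,"ax":-0.006,"ay":0.008,"az":0.55,"gripper":0.5}
    - {"tx":-0.98,"ty":0.29,"tz":0.22,"ax":-0.006,"ay":0.008,"az":0.55,"gripper":0.5}
    - {"tx":-0.98,"ty":0.29,"tz":0.22,"ax":-0.006,"ay":0.008,"az":0.55,"gripper":0.5}
    - {"tx":-0.98,"ty":0.29,"tz":0.22,"ax":-0.006,"ay":0.008,"az":0.55,"gripper":0.5}
    - {"tx":-0.98,"ty":0.29,"tz":0.22,"ax":-0.006,"ay":0.008,"az":0.55,"gripper":0.5}
    - {"tx":-0.98,"ty":0.29,"tz":0.22,"ax":-0.006,"ay":0.008,"az":0.55,"gripper":0.5}
    - {"tx":-0.98,"ty":0.29,"tz":0.22,"ax":-0.006,"ay":0.008,"az":0.55,"gripper":0.5}
    - {"tx":-0.98,"ty":0.29,"tz":0.22,"ax":-0.006,"ay":0.008,"az":0.55,"gripper":0.5}

```text
time_s: 8.85
position: [0.5946, -0.1784, 0.1021]
tcp_rot: [0.82, 0.572, -0.0, -0.0]
wrist_force: [0.0, -0.5, -0.5]
width: 0.0469
gripper_force: 0.0
```

Run:
```python
from plan import *
x,yy,y=.5945,-.183,1.21-np.pi/2
plan([[(x,yy,.05,y),(x,yy,.015,y)]])
```

```text
now [ 0.5946 -0.1784  0.1021] yaw -0.353 t 8.8 w 0.0469 F [ 0.  -0.5 -0.5]
  t [-0.022  0.008  0.261] a [-0.001 -0.     0.008] rows>=1.3 
  t [-0.022  0.008  0.436] a [-0.001 -0.     0.008] rows>=0.8 
 --
```

>>> drive_tool:
  increments:
    - {"tx":-0.022,"ty":0.008,"tz":0.15,"ax":0,"ay":0,"az":0,"gripper":0.5}
    - {"tx":-0.022,"ty":0.008,"tz":0.28,"ax":0,"ay":0,"az":0,"gripper":0.5}
    - {"tx":-0.022,"ty":0.008,"tz":0.37,"ax":0,"ay":0,"az":0,"gripper":0.5}
    - {"tx":-0.022,"ty":0.008,"tz":0.43,"ax":0,"ay":0,"az":0,"gripper":0.5}
    - {"tx":-0.022,"ty":0.008,"tz":0.43,"ax":0,"ay":0,"az":0,"gripper":0.5}
    - {"tx":-0.022,"ty":0.008,"tz":0.43,"ax":0,"ay":0,"az":0,"gripper":0.5}

```text
time_s: 9.35
position: [0.595, -0.1842, 0.0173]
tcp_rot: [0.82, 0.572, 0.0, 0.0]
wrist_force: [-0.4, -0.7, 0.1]
width: 0.0469
gripper_force: 0.0
```

>>> drive_tool:
  increments:
    - {"tx":0,"ty":0,"tz":0,"ax":0,"ay":0,"az":0,"gripper":0.1}
    - {"tx":0,"ty":0,"tz":0,"ax":0,"ay":0,"az":0,"gripper":0.1}
    - {"tx":0,"ty":0,"tz":0,"ax":0,"ay":0,"az":0,"gripper":0.1}
    - {"tx":0,"ty":0,"tz":0,"ax":0,"ay":0,"az":0,"gripper":0.1}
    - {"tx":0,"ty":0,"tz":0,"ax":0,"ay":0,"az":0,"gripper":0.1}
    - {"tx":0,"ty":0,"tz":0,"ax":0,"ay":0,"az":0,"gripper":0.1}
  newtons: 20

```text
time_s: 9.85
position: [0.5955, -0.1859, 0.0177]
tcp_rot: [0.821, 0.571, 0.001, 0.001]
wrist_force: [-0.2, 0.3, 3.9]
width: 0.0219
gripper_force: 20.0
```

Run:
```python
from plan import *
# clip target: mat x +0.04 ; clip yaw = mat yaw .104 (or +pi); grasp 14mm behind origin
m=np.array([.4525,.3877]);d=np.array([np.cos(.104),np.sin(.104)])
t=m+.042*d-.014*d;print(t)
y0=1.21-np.pi/2; y=.104-np.pi/2
x,yy=t
plan([[(.5945,-.183,.14,y0),(.55,-.05,.14,y0)],[(.52,.12,.14,-.7)],[(.5,.26,.14,-1.2)],[(x,yy,.14,y)],[(x,yy,.0075,y)]])
```

```text
[0.48034871 0.39060675]
now [ 0.5955 -0.1859  0.0177] yaw -0.356 t 9.8 w 0.0219 F [-0.2  0.3  3.9]
  t [ 0.012 -0.008 -0.611] a [0.002 0.    0.005] rows>=2.9 
  t [ 0.557 -0.449 -0.613] a [0.002 0.    0.005] rows>=3.4 
 --
  t [ 0.742 -0.44   0.   ] a [0.    0.    0.324] rows>=4.1 
 --
  t [ 0.471 -0.527  0.   ] a [0.    0.    0.477] rows>=4.0 
 --
  t [ 0.145 -0.644  0.   ] a [0.    0.    0.255] rows>=3.2 
 --
  t [0.    0.    0.662] a [0. 0. 0.] rows>=3.2 
 --
```

>>> drive_tool:
  increments:
    - {"tx":0.01,"ty":0,"tz":-0.15,"ax":0,"ay":0,"az":0,"gripper":0.1}
    - {"tx":0.01,"ty":0,"tz":-0.33,"ax":0,"ay":0,"az":0,"gripper":0.1}
    - {"tx":0.01,"ty":0,"tz":-0.5,"ax":0,"ay":0,"az":0,"gripper":0.1}
    - {"tx":0.01,"ty":0,"tz":-0.6,"ax":0,"ay":0,"az":0,"gripper":0.1}
    - {"tx":0.15,"ty":-0.12,"tz":-0.6,"ax":0,"ay":0,"az":0,"gripper":0.1}
    - {"tx":0.3,"ty":-0.24,"tz":-0.6,"ax":0,"ay":0,"az":0,"gripper":0.1}
    - {"tx":0.44,"ty":-0.36,"tz":-0.6,"ax":0,"ay":0,"az":0,"gripper":0.1}
    - {"tx":0.56,"ty":-0.45,"tz":-0.6,"ax":0,"ay":0,"az":0,"gripper":0.1}
    - {"tx":0.56,"ty":-0.45,"tz":-0.6,"ax":0,"ay":0,"az":0,"gripper":0.1}

```text
time_s: 10.6
position: [0.5471, -0.0448, 0.1358]
tcp_rot: [0.82, 0.573, -0.0, -0.001]
wrist_force: [0.7, 0.3, -0.6]
width: 0.0219
gripper_force: 20.0
```

>>> drive_tool:
  increments:
    - {"tx":0.14,"ty":-0.08,"tz":0,"ax":0,"ay":0,"az":0.06,"gripper":0.1}
    - {"tx":0.29,"ty":-0.17,"tz":0,"ax":0,"ay":0,"az":0.12,"gripper":0.1}
    - {"tx":0.44,"ty":-0.26,"tz":0,"ax":0,"ay":0,"az":0.18,"gripper":0.1}
    - {"tx":0.59,"ty":-0.35,"tz":0,"ax":0,"ay":0,"az":0.24,"gripper":0.1}
    - {"tx":0.74,"ty":-0.44,"tz":0,"ax":0,"ay":0,"az":0.32,"gripper":0.1}
    - {"tx":0.74,"ty":-0.44,"tz":0,"ax":0,"ay":0,"az":0.32,"gripper":0.1}

```text
time_s: 11.1
position: [0.5172, 0.1242, 0.1362]
tcp_rot: [0.904, 0.427, 0.0, -0.0]
wrist_force: [-0.3, -0.8, -0.5]
width: 0.0219
gripper_force: 20.0
```

>>> drive_tool:
  increments:
    - {"tx":0.1,"ty":-0.1,"tz":0,"ax":0,"ay":0,"az":0.1,"gripper":0.1}
    - {"tx":0.2,"ty":-0.22,"tz":0,"ax":0,"ay":0,"az":0.2,"gripper":0.1}
    - {"tx":0.3,"ty":-0.34,"tz":0,"ax":0,"ay":0,"az":0.3,"gripper":0.1}
    - {"tx":0.39,"ty":-0.44,"tz":0,"ax":0,"ay":0,"az":0.4,"gripper":0.1}
    - {"tx":0.47,"ty":-0.53,"tz":0,"ax":0,"ay":0,"az":0.48,"gripper":0.1}
    - {"tx":0.47,"ty":-0.53,"tz":0,"ax":0,"ay":0,"az":0.48,"gripper":0.1}

```text
time_s: 11.6
position: [0.4963, 0.2625, 0.1363]
tcp_rot: [0.982, 0.188, 0.0, 0.0]
wrist_force: [0.1, 0.3, -0.5]
width: 0.0219
gripper_force: 20.0
```

>>> drive_tool:
  increments:
    - {"tx":0.04,"ty":-0.16,"tz":0,"ax":0,"ay":0,"az":0.06,"gripper":0.1}
    - {"tx":0.08,"ty":-0.32,"tz":0,"ax":0,"ay":0,"az":0.12,"gripper":0.1}
    - {"tx":0.12,"ty":-0.5,"tz":0,"ax":0,"ay":0,"az":0.19,"gripper":0.1}
    - {"tx":0.14,"ty":-0.64,"tz":0,"ax":0,"ay":0,"az":0.255,"gripper":0.1}
    - {"tx":0.14,"ty":-0.64,"tz":0,"ax":0,"ay":0,"az":0.255,"gripper":0.1}
    - {"tx":0.14,"ty":-0.64,"tz":0,"ax":0,"ay":0,"az":0.255,"gripper":0.1}

```text
time_s: 12.1
position: [0.4758, 0.3892, 0.1359]
tcp_rot: [0.998, 0.057, 0.0, 0.001]
wrist_force: [0.9, -0.4, -1.5]
width: 0.0218
gripper_force: 20.0
```

Run:
```python
from plan import *
y=.104-np.pi/2; x,yy=.4803,.3906
plan([[(x,yy,.009,y)]])
g=grab("scene")
a=g["color"][60:200,330:490,::-1]; cv2.imwrite("pics/r2.png",cv2.resize(a,None,fx=3.5,fy=3.5,interpolation=cv2.INTER_CUBIC))
```

```text
now [0.4758 0.3892 0.1359] yaw -1.457 t 12.1 w 0.0218 F [ 0.9 -0.4 -1.5]
  t [ 0.023 -0.005  0.634] a [ 0.002 -0.     0.009] rows>=3.0 
 --
```

View pics/r2.png

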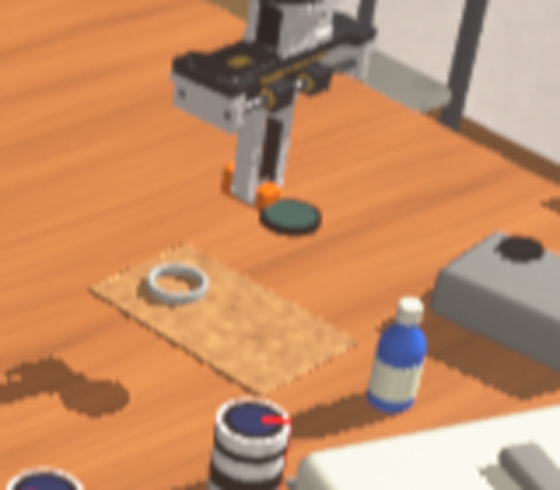

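The ring lies flat on the mat (crop 177,284), and the clip is held level above the mat's far part. Lowering the clip.

>>> drive_tool:
  increments:
    - {"tx":0.023,"ty":0,"tz":0.18,"ax":0,"ay":0,"az":0,"gripper":0.1}
    - {"tx":0.023,"ty":0,"tz":0.36,"ax":0,"ay":0,"az":0,"gripper":0.1}
    - {"tx":0.023,"ty":0,"tz":0.5,"ax":0,"ay":0,"az":0,"gripper":0.1}
    - {"tx":0.023,"ty":0,"tz":0.57,"ax":0,"ay":0,"az":0,"gripper":0.1}
    - {"tx":0.023,"ty":0,"tz":0.61,"ax":0,"ay":0,"az":0,"gripper":0.1}
    - {"tx":0.023,"ty":0,"tz":0.635,"ax":0,"ay":0,"az":0,"gripper":0.1}
    - {"tx":0.023,"ty":0,"tz":0.635,"ax":0,"ay":0,"az":0,"gripper":0.1}
    - {"tx":0.023,"ty":0,"tz":0.635,"ax":0,"ay":0,"az":0,"gripper":0.1}

```text
time_s: 12.82
position: [0.4815, 0.3903, 0.0111]
tcp_rot: [0.998, 0.055, 0.002, -0.0]
wrist_force: [0.6, -0.4, -0.3]
width: 0.0221
gripper_force: 20.0
```

>>> drive_tool:
  increments:
    - {"tx":0,"ty":0,"tz":0,"ax":0,"ay":0,"az":0,"gripper":0.5}
    - {"tx":0,"ty":0,"tz":0,"ax":0,"ay":0,"az":0,"gripper":0.5}
    - {"tx":0,"ty":0,"tz":0,"ax":0,"ay":0,"az":0,"gripper":0.5}
    - {"tx":0,"ty":0,"tz":-0.2,"ax":0,"ay":0,"az":0,"gripper":0.5}
    - {"tx":0,"ty":0,"tz":-0.4,"ax":0,"ay":0,"az":0,"gripper":0.9}
    - {"tx":0,"ty":0,"tz":-0.6,"ax":0,"ay":0,"az":0,"gripper":0.9}
    - {"tx":0,"ty":0,"tz":-0.75,"ax":0,"ay":0,"az":0,"gripper":0.9}
    - {"tx":0,"ty":0,"tz":-0.75,"ax":0,"ay":0,"az":0,"gripper":0.9}

```text
time_s: 13.48
position: [0.4841, 0.3926, 0.1686]
tcp_rot: [0.998, 0.055, 0.007, -0.003]
wrist_force: [-0.1, 0.0, 0.5]
width: 0.0703
gripper_force: 0.0
```

Run:
```python
from meas import *
from plan import *
f=grab("top");g=grab("scene")
measure(f,g)
print("q",observe()["q"].round(2))
# tube c (0.488,.0687): stripe .107
plan([[(.50,.23,.16,-1.457)],[(.4885,.0687,.14,-1.457)],[(.4885,.0687,.03,-1.457)]])
```

```text
tube [241.6 178.6] 245 top z 0.0758 mec [0.6563 0.2374 0.0288] ell [0.656  0.2373 0.075 ] stripe yaw 0.909 0.018
tube [299.2 184. ] 242 top z 0.0756 mec [0.639  0.0519 0.0285] ell [0.6386 0.0522 0.075 ] stripe yaw -1.802 0.019
tube [293.6 231.3] 251 top z 0.0756 mec [0.4893 0.0685 0.0285] ell [0.4883 0.0687 0.075 ] stripe yaw 0.107 0.018
q [ 0.5   0.21  1.68 -0.    1.25  1.96]
now [0.4808 0.3906 0.1614] yaw -1.46 t 13.6 w 0.0781 F [-0.5 -0.5 -1.3]
  t [0.007 0.809 0.006] a [-0.001 -0.004 -0.003] rows>=3.9 
 --
  t [-0.149  0.795  0.1  ] a [0. 0. 0.] rows>=3.9 
 --
  t [0.   0.   0.55] a [0. 0. 0.] rows>=2.6 
 --
```

>>> drive_tool:
  increments:
    - {"tx":0,"ty":0.81,"tz":0,"ax":0,"ay":0,"az":0,"gripper":0.9}
    - {"tx":0,"ty":0.81,"tz":0,"ax":0,"ay":0,"az":0,"gripper":0.9}
    - {"tx":0,"ty":0.81,"tz":0,"ax":0,"ay":0,"az":0,"gripper":0.9}
    - {"tx":0,"ty":0.81,"tz":0,"ax":0,"ay":0,"az":0,"gripper":0.9}
    - {"tx":0,"ty":0.81,"tz":0,"ax":0,"ay":0,"az":0,"gripper":0.9}
    - {"tx":0,"ty":0.81,"tz":0,"ax":0,"ay":0,"az":0,"gripper":0.9}

```text
time_s: 14.08
position: [0.4968, 0.2273, 0.1574]
tcp_rot: [0.999, 0.054, -0.001, 0.001]
wrist_force: [0.8, -0.5, 0.3]
width: 0.0847
gripper_force: 0.0
```

>>> drive_tool:
  increments:
    - {"tx":-0.15,"ty":0.79,"tz":0.1,"ax":0,"ay":0,"az":0,"gripper":0.9}
    - {"tx":-0.15,"ty":0.79,"tz":0.1,"ax":0,"ay":0,"az":0,"gripper":0.9}
    - {"tx":-0.15,"ty":0.79,"tz":0.1,"ax":0,"ay":0,"az":0,"gripper":0.9}
    - {"tx":-0.15,"ty":0.79,"tz":0.1,"ax":0,"ay":0,"az":0,"gripper":0.9}
    - {"tx":-0.15,"ty":0.79,"tz":0.1,"ax":0,"ay":0,"az":0,"gripper":0.9}
    - {"tx":-0.15,"ty":0.79,"tz":0.1,"ax":0,"ay":0,"az":0,"gripper":0.9}
    - {"tx":-0.15,"ty":0.79,"tz":0.1,"ax":0,"ay":0,"az":0,"gripper":0.9}

```text
time_s: 14.67
position: [0.4851, 0.0697, 0.1388]
tcp_rot: [0.998, 0.056, -0.0, 0.0]
wrist_force: [-0.0, 0.3, -0.2]
width: 0.0845
gripper_force: 0.0
```

Run:
```python
from plan import *
plan([[(.4885,.0687,.025,-1.457)]])
f=grab("top");P=cloud(f);h=hsv(f);H,S,V=[h[...,i].astype(int) for i in range(3)]
m=(abs(P[...,0]-.45)<.13)&(abs(P[...,1]-.388)<.08)&(P[...,2]>.0075)&(P[...,2]<.04)
m0=np.array([.4525,.3877]);c,s_=np.cos(.104),np.sin(.104)
for b in blobs(m,15):
    q=P[b[2]];d=q[:,:2].mean(0)-m0; print(b[0].round(1),b[1],q.mean(0).round(4),"mat",(c*d[0]+s_*d[1]).round(4),(-s_*d[0]+c*d[1]).round(4),"z",np.percentile(q[:,2],[10,50,95]).round(4),cv2.minAreaRect(q[:,:2].astype(np.float32)))
```

```text
now [0.4851 0.0697 0.1388] yaw -1.459 t 14.7 w 0.0845 F [-0.   0.3 -0.2]
  t [0.016 0.007 0.569] a [-0.     0.001 -0.002] rows>=2.7 
 --
[196.9 228. ] [189 214  16  30 304] [0.5005 0.3935 0.0161] mat 0.0483 0.0008 z [0.009  0.0127 0.0289] ((0.49915915727615356, 0.3980835974216461), (0.05019192770123482, 0.09643276035785675), 85.47052001953125)
[198.6 260.1] [190 250  18  22 109] [0.3954 0.3844 0.0124] mat -0.0571 0.0027 z [0.0088 0.0122 0.0169] ((0.3965443968772888, 0.3854893147945404), (0.062136460095644, 0.05632064864039421), 37.873783111572266)
```

Ring and clip are both on the mat. Now tube 3.

>>> drive_tool:
  increments:
    - {"tx":0.016,"ty":0.007,"tz":0.18,"ax":0,"ay":0,"az":0,"gripper":0.9}
    - {"tx":0.016,"ty":0.007,"tz":0.36,"ax":0,"ay":0,"az":0,"gripper":0.9}
    - {"tx":0.016,"ty":0.007,"tz":0.5,"ax":0,"ay":0,"az":0,"gripper":0.9}
    - {"tx":0.016,"ty":0.007,"tz":0.57,"ax":0,"ay":0,"az":0,"gripper":0.9}
    - {"tx":0.016,"ty":0.007,"tz":0.57,"ax":0,"ay":0,"az":0,"gripper":0.9}
    - {"tx":0.016,"ty":0.007,"tz":0.57,"ax":0,"ay":0,"az":0,"gripper":0.9}

```text
time_s: 15.22
position: [0.4885, 0.0689, 0.0251]
tcp_rot: [0.998, 0.056, -0.0, 0.0]
wrist_force: [-0.2, -0.4, 0.1]
width: 0.0844
gripper_force: 0.0
```

>>> drive_tool:
  increments:
    - {"tx":0,"ty":0,"tz":0,"ax":0,"ay":0,"az":0,"gripper":0.4}
    - {"tx":0,"ty":0,"tz":0,"ax":0,"ay":0,"az":0,"gripper":0.4}
    - {"tx":0,"ty":0,"tz":0,"ax":0,"ay":0,"az":0,"gripper":0.4}
    - {"tx":0,"ty":0,"tz":0,"ax":0,"ay":0,"az":0,"gripper":0.4}
    - {"tx":0,"ty":0,"tz":0,"ax":0,"ay":0,"az":0,"gripper":0.4}
    - {"tx":0,"ty":0,"tz":0,"ax":0,"ay":0,"az":0,"gripper":0.4}
  newtons: 25

```text
time_s: 15.72
position: [0.4896, 0.0673, 0.0264]
tcp_rot: [0.998, 0.055, 0.001, 0.001]
wrist_force: [-0.3, -0.7, 4.4]
width: 0.0556
gripper_force: 25.0
```

Run:
```python
from plan import *
Y=-1.784
s=observe();x,y,z=s["position"];print(s["gripper_force"])
plan([[(x,y,.12,-1.457),(.485,-.06,.12,-1.457)],[(.4966,-.2237,.12,Y)],[(.4966,-.2237,z+.0125,Y)]])
```

```text
25.00094622373581
now [0.4896 0.0673 0.0264] yaw -1.46 t 15.7 w 0.0556 F [-0.3 -0.7  4.4]
  t [ 0.001  0.001 -0.468] a [ 0.001 -0.002 -0.003] rows>=2.2 
  t [-0.092  0.631 -0.467] a [ 0.001 -0.002 -0.003] rows>=3.1 
 --
  t [-0.035  0.82   0.   ] a [0.    0.    0.312] rows>=3.9 
 --
  t [0.    0.    0.405] a [0. 0. 0.] rows>=1.9 
 --
```

>>> drive_tool:
  increments:
    - {"tx":0,"ty":0,"tz":-0.12,"ax":0,"ay":0,"az":0,"gripper":0.4}
    - {"tx":0,"ty":0,"tz":-0.27,"ax":0,"ay":0,"az":0,"gripper":0.4}
    - {"tx":0,"ty":0,"tz":-0.4,"ax":0,"ay":0,"az":0,"gripper":0.4}
    - {"tx":0,"ty":0,"tz":-0.47,"ax":0,"ay":0,"az":0,"gripper":0.4}
    - {"tx":-0.02,"ty":0.15,"tz":-0.47,"ax":0,"ay":0,"az":0,"gripper":0.4}
    - {"tx":-0.04,"ty":0.3,"tz":-0.47,"ax":0,"ay":0,"az":0,"gripper":0.4}
    - {"tx":-0.06,"ty":0.45,"tz":-0.47,"ax":0,"ay":0,"az":0,"gripper":0.4}
    - {"tx":-0.09,"ty":0.58,"tz":-0.47,"ax":0,"ay":0,"az":0,"gripper":0.4}
    - {"tx":-0.09,"ty":0.63,"tz":-0.47,"ax":0,"ay":0,"az":0,"gripper":0.4}
    - {"tx":-0.09,"ty":0.63,"tz":-0.47,"ax":0,"ay":0,"az":0,"gripper":0.4}

```text
time_s: 16.55
position: [0.4846, -0.0612, 0.1193]
tcp_rot: [0.999, 0.054, 0.0, 0.0]
wrist_force: [-0.7, -0.1, -2.9]
width: 0.0558
gripper_force: 25.0
```

>>> drive_tool:
  increments:
    - {"tx":0,"ty":0.13,"tz":0,"ax":0,"ay":0,"az":0.05,"gripper":0.4}
    - {"tx":-0.01,"ty":0.28,"tz":0,"ax":0,"ay":0,"az":0.1,"gripper":0.4}
    - {"tx":-0.02,"ty":0.44,"tz":0,"ax":0,"ay":0,"az":0.16,"gripper":0.4}
    - {"tx":-0.025,"ty":0.6,"tz":0,"ax":0,"ay":0,"az":0.22,"gripper":0.4}
    - {"tx":-0.03,"ty":0.74,"tz":0,"ax":0,"ay":0,"az":0.27,"gripper":0.4}
    - {"tx":-0.035,"ty":0.82,"tz":0,"ax":0,"ay":0,"az":0.31,"gripper":0.4}
    - {"tx":-0.035,"ty":0.82,"tz":0,"ax":0,"ay":0,"az":0.31,"gripper":0.4}
    - {"tx":-0.035,"ty":0.82,"tz":0,"ax":0,"ay":0,"az":0.31,"gripper":0.4}

```text
time_s: 17.22
position: [0.4959, -0.2224, 0.1192]
tcp_rot: [0.994, -0.107, -0.0, -0.0]
wrist_force: [-0.5, 0.3, -2.7]
width: 0.0557
gripper_force: 25.0
```

Run:
```python
from plan import *
plan([[(.4966,-.2237,.0385,-1.784)]])
g=grab("scene");f=grab("top")
P=cloud(g);h=hsv(g);m=(abs(P[...,0]-.4966)<.05)&(abs(P[...,1]+.2237)<.05)&(P[...,2]>.06)&(P[...,2]<.2)
print(np.percentile(P[m][:,2],[0,1,3,5]).round(4))
a=np.hstack([g["color"][120:280,140:300,::-1],f["color"][120:280,300:460,::-1]]);cv2.imwrite("pics/t1.png",cv2.resize(a,None,fx=2.4,fy=2.4,interpolation=cv2.INTER_CUBIC))
```

```text
now [ 0.4959 -0.2224  0.1192] yaw -1.785 t 17.2 w 0.0557 F [-0.5  0.3 -2.7]
  t [0.005 0.006 0.404] a [-0.001  0.    -0.001] rows>=1.9 
 --
[0.0924 0.0961 0.0991 0.1028]
```

View pics/t1.png

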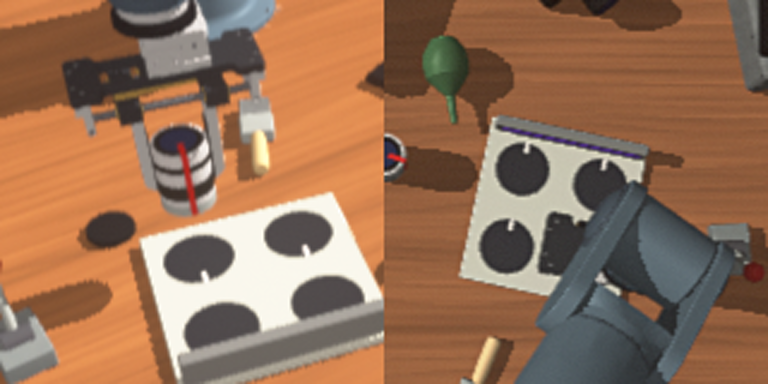

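The tube hangs upright with its stripe toward the lamp bar. The tray is clear. Lowering onto pad D.

>>> drive_tool:
  increments:
    - {"tx":0.005,"ty":0.006,"tz":0.1,"ax":0,"ay":0,"az":0,"gripper":0.4}
    - {"tx":0.005,"ty":0.006,"tz":0.2,"ax":0,"ay":0,"az":0,"gripper":0.4}
    - {"tx":0.005,"ty":0.006,"tz":0.29,"ax":0,"ay":0,"az":0,"gripper":0.4}
    - {"tx":0.005,"ty":0.006,"tz":0.35,"ax":0,"ay":0,"az":0,"gripper":0.4}
    - {"tx":0.005,"ty":0.006,"tz":0.38,"ax":0,"ay":0,"az":0,"gripper":0.4}
    - {"tx":0.005,"ty":0.006,"tz":0.395,"ax":0,"ay":0,"az":0,"gripper":0.4}
    - {"tx":0.005,"ty":0.006,"tz":0.405,"ax":0,"ay":0,"az":0,"gripper":0.4}
    - {"tx":0.005,"ty":0.006,"tz":0.405,"ax":0,"ay":0,"az":0,"gripper":0.4}

```text
time_s: 17.98
position: [0.4972, -0.2249, 0.0393]
tcp_rot: [0.994, -0.107, 0.001, 0.001]
wrist_force: [-0.2, -0.8, -2.3]
width: 0.0558
gripper_force: 25.0
```

Run:
```python
from plan import *
s=observe();print(s["position"],s["wrist_force"])
f=grab("top");u,v=np.meshgrid(np.arange(640),np.arange(400))
P=cloud(f);h=hsv(f);H,S,V=[h[...,i].astype(int) for i in range(3)]
d=(P[...,0]>.45)&(P[...,0]<.68)&(P[...,1]<-.07)&(P[...,1]>-.3)&(S<80)&(V<90)&(P[...,2]<.02)
for c,s,l in blobs(d,150,500):
    e=cv2.fitEllipse(cv2.convexHull(np.stack([u[l],v[l]],1).astype(np.int32)));print(c.round(1),s[4],onz(f,*e[0],.012).round(4))
```

```text
[ 0.49722473 -0.22485016  0.03927033] [-0.18858858 -0.77253806 -2.26586175]
[357.2 190.3] 349 [ 0.6284 -0.139   0.012 ]
[388.7 195.6] 280 [ 0.6055 -0.2466  0.012 ]
[350.7 222.6] 364 [ 0.5203 -0.116   0.012 ]
```

>>> drive_tool:
  increments:
    - {"tx":0,"ty":0,"tz":0.005,"ax":0,"ay":0,"az":0,"gripper":0.4}
    - {"tx":0,"ty":0,"tz":0.008,"ax":0,"ay":0,"az":0,"gripper":0.4}
    - {"tx":0,"ty":0,"tz":0.008,"ax":0,"ay":0,"az":0,"gripper":0.4}

```text
time_s: 18.28
position: [0.4975, -0.2253, 0.0384]
tcp_rot: [0.994, -0.107, 0.001, 0.001]
wrist_force: [-1.6, 0.0, 5.4]
width: 0.0557
gripper_force: 25.0
```

>>> drive_tool:
  increments:
    - {"tx":0,"ty":0,"tz":0,"ax":0,"ay":0,"az":0,"gripper":0.7}
    - {"tx":0,"ty":0,"tz":0,"ax":0,"ay":0,"az":0,"gripper":0.82}
    - {"tx":0,"ty":0,"tz":0,"ax":0,"ay":0,"az":0,"gripper":0.82}
    - {"tx":0,"ty":0,"tz":-0.1,"ax":0,"ay":0,"az":0,"gripper":0.82}
    - {"tx":0,"ty":0,"tz":-0.25,"ax":0,"ay":0,"az":0,"gripper":0.82}
    - {"tx":0,"ty":0,"tz":-0.45,"ax":0,"ay":0,"az":0,"gripper":0.82}
    - {"tx":0,"ty":0,"tz":-0.55,"ax":0,"ay":0,"az":0,"gripper":0.82}
    - {"tx":0,"ty":0,"tz":-0.55,"ax":0,"ay":0,"az":0,"gripper":0.82}

```text
time_s: 18.95
position: [0.4997, -0.2269, 0.153]
tcp_rot: [0.994, -0.107, 0.005, 0.003]
wrist_force: [-0.3, -0.1, -0.2]
width: 0.0772
gripper_force: 0.0
```

Run:
```python
from meas import *
from plan import *
f=grab("top");measure(f,None)
# tube2 (.6387,.0522): stripe -1.81; place yaw -1.784 (tray y) needs pick yaw = -1.784 + (-1.81+.213)= -3.38 -> +pi = -.24 
yp=-1.784+(-1.807+.213); print(yp, yp+np.pi, "q6", observe()["q"][5])
plan([[(.56,-.12,.16,-1.2)],[(.62,.0,.16,-.6)],[(.6388,.0520,.15,yp+np.pi)]])
```

```text
tube [241.6 178.6] 246 top z 0.0758 mec [0.6571 0.2362 0.0295] ell [0.6559 0.2369 0.075 ] stripe yaw 0.92 0.019
tube [299.2 183.9] 239 top z 0.076 mec [0.6392 0.0517 0.0285] ell [0.6389 0.0522 0.075 ] stripe yaw -1.817 0.019
-3.378 -0.236407346410207 q6 1.1520007343925747
now [ 0.4982 -0.2259  0.1499] yaw -1.785 t 19.0 w 0.0768 F [-1.   0.4 -0.6]
  t [ 0.19  -0.583 -0.051] a [ 0.004 -0.005 -0.559] rows>=4.7 
 --
  t [ 0.497 -0.451  0.   ] a [ 0.     0.    -0.573] rows>=4.8 
 --
  t [ 0.268 -0.069  0.05 ] a [ 0.     0.    -0.347] rows>=2.9 
 --
```

>>> drive_tool:
  increments:
    - {"tx":0.19,"ty":-0.58,"tz":-0.05,"ax":0,"ay":0,"az":-0.56,"gripper":0.9}
    - {"tx":0.19,"ty":-0.58,"tz":-0.05,"ax":0,"ay":0,"az":-0.56,"gripper":0.9}
    - {"tx":0.19,"ty":-0.58,"tz":-0.05,"ax":0,"ay":0,"az":-0.56,"gripper":0.9}
    - {"tx":0.19,"ty":-0.58,"tz":-0.05,"ax":0,"ay":0,"az":-0.56,"gripper":0.9}
    - {"tx":0.19,"ty":-0.58,"tz":-0.05,"ax":0,"ay":0,"az":-0.56,"gripper":0.9}
    - {"tx":0.19,"ty":-0.58,"tz":-0.05,"ax":0,"ay":0,"az":-0.56,"gripper":0.9}

```text
time_s: 19.5
position: [0.5575, -0.1181, 0.1546]
tcp_rot: [0.982, 0.187, -0.001, -0.001]
wrist_force: [-0.2, -0.7, -1.0]
width: 0.0847
gripper_force: 0.0
```

>>> drive_tool:
  increments:
    - {"tx":0.5,"ty":-0.45,"tz":0,"ax":0,"ay":0,"az":-0.57,"gripper":0.9}
    - {"tx":0.5,"ty":-0.45,"tz":0,"ax":0,"ay":0,"az":-0.57,"gripper":0.9}
    - {"tx":0.5,"ty":-0.45,"tz":0,"ax":0,"ay":0,"az":-0.57,"gripper":0.9}
    - {"tx":0.5,"ty":-0.45,"tz":0,"ax":0,"ay":0,"az":-0.57,"gripper":0.9}
    - {"tx":0.5,"ty":-0.45,"tz":0,"ax":0,"ay":0,"az":-0.57,"gripper":0.9}
    - {"tx":0.5,"ty":-0.45,"tz":0,"ax":0,"ay":0,"az":-0.57,"gripper":0.9}

```text
time_s: 20.0
position: [0.6181, 0.0015, 0.1551]
tcp_rot: [0.885, 0.466, -0.001, -0.0]
wrist_force: [0.1, 0.4, 0.4]
width: 0.0843
gripper_force: 0.0
```

>>> drive_tool:
  increments:
    - {"tx":0.27,"ty":-0.07,"tz":0.05,"ax":0,"ay":0,"az":-0.35,"gripper":0.9}
    - {"tx":0.27,"ty":-0.07,"tz":0.05,"ax":0,"ay":0,"az":-0.35,"gripper":0.9}
    - {"tx":0.27,"ty":-0.07,"tz":0.05,"ax":0,"ay":0,"az":-0.35,"gripper":0.9}
    - {"tx":0.27,"ty":-0.07,"tz":0.05,"ax":0,"ay":0,"az":-0.35,"gripper":0.9}
    - {"tx":0.27,"ty":-0.07,"tz":0.05,"ax":0,"ay":0,"az":-0.35,"gripper":0.9}

```text
time_s: 20.42
position: [0.6372, 0.0524, 0.146]
tcp_rot: [0.787, 0.617, -0.001, -0.0]
wrist_force: [-1.0, -0.5, -0.2]
width: 0.0844
gripper_force: 0.0
```

Run:
```python
from meas import *
from plan import *
plan([[(.6388,.0520,.025,-.236)]])
f=grab("top");measure(f,None)
```

```text
now [0.6372 0.0524 0.146 ] yaw -0.242 t 20.4 w 0.0844 F [-1.  -0.5 -0.2]
  t [0.    0.009 0.605] a [-0.001  0.001 -0.005] rows>=2.9 
 --
tube [241.6 178.6] 247 top z 0.0758 mec [0.6568 0.2365 0.0293] ell [0.6558 0.237  0.075 ] stripe yaw 0.921 0.019
```

>>> drive_tool:
  increments:
    - {"tx":0,"ty":0.009,"tz":0.18,"ax":0,"ay":0,"az":0,"gripper":0.9}
    - {"tx":0,"ty":0.009,"tz":0.36,"ax":0,"ay":0,"az":0,"gripper":0.9}
    - {"tx":0,"ty":0.009,"tz":0.52,"ax":0,"ay":0,"az":0,"gripper":0.9}
    - {"tx":0,"ty":0.009,"tz":0.6,"ax":0,"ay":0,"az":0,"gripper":0.9}
    - {"tx":0,"ty":0.009,"tz":0.605,"ax":0,"ay":0,"az":0,"gripper":0.9}
    - {"tx":0,"ty":0.009,"tz":0.605,"ax":0,"ay":0,"az":0,"gripper":0.9}

```text
time_s: 20.97
position: [0.639, 0.052, 0.0253]
tcp_rot: [0.786, 0.618, -0.001, -0.0]
wrist_force: [0.7, 0.1, 0.6]
width: 0.0848
gripper_force: 0.0
```

>>> drive_tool:
  increments:
    - {"tx":0,"ty":0,"tz":0,"ax":0,"ay":0,"az":0,"gripper":0.4}
    - {"tx":0,"ty":0,"tz":0,"ax":0,"ay":0,"az":0,"gripper":0.4}
    - {"tx":0,"ty":0,"tz":0,"ax":0,"ay":0,"az":0,"gripper":0.4}
    - {"tx":0,"ty":0,"tz":0,"ax":0,"ay":0,"az":0,"gripper":0.4}
    - {"tx":0,"ty":0,"tz":0,"ax":0,"ay":0,"az":0,"gripper":0.4}
    - {"tx":0,"ty":0,"tz":0,"ax":0,"ay":0,"az":0,"gripper":0.4}
  newtons: 25

```text
time_s: 21.47
position: [0.6407, 0.0526, 0.0272]
tcp_rot: [0.785, 0.619, 0.001, 0.001]
wrist_force: [0.7, -0.6, 3.5]
width: 0.0559
gripper_force: 25.0
```

Run:
```python
from meas import *
from plan import *
f=grab("top");g=grab("scene");measure(f,None)
P=cloud(g);h=hsv(g);H,S,V=[h[...,i].astype(int) for i in range(3)]
m=(abs(P[...,0]-.497)<.06)&(abs(P[...,1]+.224)<.06)&(P[...,2]>.079)&(P[...,2]<.1)
print("D top",m.sum(),P[m].mean(0),cv2.minEnclosingCircle(P[m][:,:2].astype(np.float32)))
r=(abs(P[...,0]-.497)<.07)&(abs(P[...,1]+.224)<.06)&((H<8)|(H>172))&(S>130)&(V>80)&(P[...,2]>.03);print(P[r].mean(0),r.sum())
s=observe();x,y,z=s["position"];print(s["gripper_force"])
plan([[(x,y,.12,-.236)],[(.635,-.02,.12,.4)],[(.63,-.08,.12,.9)],[(.6275,-.139,.12,1.358)],[(.6275,-.139,z+.0125,1.358)]])
```

```text
tube [241.6 178.7] 247 top z 0.0755 mec [0.655  0.2375 0.0294] ell [0.6557 0.237  0.075 ] stripe yaw 0.917 0.019
D top 333 [ 0.50304738 -0.22647527  0.08840146] ((0.49905773997306824, -0.22497764229774475), 0.02921878732740879)
[ 0.5228971  -0.22983177  0.06967131] 62
25.00107318162918
now [0.6407 0.0526 0.0273] yaw -0.235 t 21.6 w 0.0556 F [0.9 0.2 5.4]
  t [-0.     0.001 -0.464] a [0.003 0.    0.001] rows>=2.2 
 --
  t [-0.36   0.057  0.   ] a [ 0.     0.    -0.607] rows>=5.1 
 --
  t [-0.267 -0.14   0.   ] a [ 0.     0.    -0.477] rows>=4.0 
 --
  t [-0.174 -0.239  0.   ] a [ 0.     0.    -0.437] rows>=3.7 
 --
  t [0.    0.    0.401] a [0. 0. 0.] rows>=1.9 
 --
```

>>> drive_tool:
  increments:
    - {"tx":0,"ty":0,"tz":-0.12,"ax":0,"ay":0,"az":0,"gripper":0.4}
    - {"tx":0,"ty":0,"tz":-0.27,"ax":0,"ay":0,"az":0,"gripper":0.4}
    - {"tx":0,"ty":0,"tz":-0.4,"ax":0,"ay":0,"az":0,"gripper":0.4}
    - {"tx":0,"ty":0,"tz":-0.465,"ax":0,"ay":0,"az":0,"gripper":0.4}
    - {"tx":0,"ty":0,"tz":-0.465,"ax":0,"ay":0,"az":0,"gripper":0.4}

```text
time_s: 21.98
position: [0.6415, 0.0527, 0.1221]
tcp_rot: [0.785, 0.619, 0.002, 0.002]
wrist_force: [1.0, 0.0, -1.4]
width: 0.0557
gripper_force: 25.0
```

>>> drive_tool:
  increments:
    - {"tx":-0.05,"ty":0.01,"tz":0,"ax":0,"ay":0,"az":-0.08,"gripper":0.4}
    - {"tx":-0.11,"ty":0.02,"tz":0,"ax":0,"ay":0,"az":-0.18,"gripper":0.4}
    - {"tx":-0.17,"ty":0.03,"tz":0,"ax":0,"ay":0,"az":-0.28,"gripper":0.4}
    - {"tx":-0.23,"ty":0.04,"tz":0,"ax":0,"ay":0,"az":-0.38,"gripper":0.4}
    - {"tx":-0.29,"ty":0.05,"tz":0,"ax":0,"ay":0,"az":-0.48,"gripper":0.4}
    - {"tx":-0.34,"ty":0.055,"tz":0,"ax":0,"ay":0,"az":-0.56,"gripper":0.4}
    - {"tx":-0.36,"ty":0.055,"tz":0,"ax":0,"ay":0,"az":-0.61,"gripper":0.4}
    - {"tx":-0.36,"ty":0.055,"tz":0,"ax":0,"ay":0,"az":-0.61,"gripper":0.4}

```text
time_s: 22.65
position: [0.6318, -0.0205, 0.1161]
tcp_rot: [0.551, 0.834, -0.001, -0.002]
wrist_force: [0.4, 0.7, -2.1]
width: 0.0559
gripper_force: 25.0
```

>>> drive_tool:
  increments:
    - {"tx":-0.05,"ty":-0.03,"tz":0,"ax":0,"ay":0,"az":-0.09,"gripper":0.4}
    - {"tx":-0.11,"ty":-0.06,"tz":0,"ax":0,"ay":0,"az":-0.19,"gripper":0.4}
    - {"tx":-0.17,"ty":-0.09,"tz":0,"ax":0,"ay":0,"az":-0.29,"gripper":0.4}
    - {"tx":-0.23,"ty":-0.12,"tz":0,"ax":0,"ay":0,"az":-0.39,"gripper":0.4}
    - {"tx":-0.27,"ty":-0.14,"tz":0,"ax":0,"ay":0,"az":-0.48,"gripper":0.4}
    - {"tx":-0.27,"ty":-0.14,"tz":0,"ax":0,"ay":0,"az":-0.48,"gripper":0.4}

```text
time_s: 23.15
position: [0.628, -0.0814, 0.1172]
tcp_rot: [0.327, 0.945, -0.0, -0.001]
wrist_force: [-0.3, 0.1, -2.7]
width: 0.0559
gripper_force: 25.0
```

>>> drive_tool:
  increments:
    - {"tx":-0.04,"ty":-0.05,"tz":0,"ax":0,"ay":0,"az":-0.09,"gripper":0.4}
    - {"tx":-0.08,"ty":-0.1,"tz":0,"ax":0,"ay":0,"az":-0.19,"gripper":0.4}
    - {"tx":-0.12,"ty":-0.16,"tz":0,"ax":0,"ay":0,"az":-0.29,"gripper":0.4}
    - {"tx":-0.16,"ty":-0.22,"tz":0,"ax":0,"ay":0,"az":-0.38,"gripper":0.4}
    - {"tx":-0.175,"ty":-0.24,"tz":0,"ax":0,"ay":0,"az":-0.435,"gripper":0.4}
    - {"tx":-0.175,"ty":-0.24,"tz":0,"ax":0,"ay":0,"az":-0.435,"gripper":0.4}
    - {"tx":-0.175,"ty":-0.24,"tz":0,"ax":0,"ay":0,"az":-0.435,"gripper":0.4}

```text
time_s: 23.73
position: [0.6265, -0.139, 0.1181]
tcp_rot: [0.106, 0.994, 0.0, -0.0]
wrist_force: [0.8, -0.3, -2.2]
width: 0.0558
gripper_force: 25.0
```

Run:
```python
from plan import *
plan([[(.6275,-.139,.0385,1.358)]])
```

```text
now [ 0.6265 -0.139   0.1181] yaw 1.358 t 23.7 w 0.0558 F [ 0.8 -0.3 -2.2]
  t [-0.005  0.001  0.398] a [ 0.    -0.001  0.   ] rows>=1.9 
 --
```

>>> drive_tool:
  increments:
    - {"tx":-0.005,"ty":0,"tz":0.1,"ax":0,"ay":0,"az":0,"gripper":0.4}
    - {"tx":-0.005,"ty":0,"tz":0.2,"ax":0,"ay":0,"az":0,"gripper":0.4}
    - {"tx":-0.005,"ty":0,"tz":0.28,"ax":0,"ay":0,"az":0,"gripper":0.4}
    - {"tx":-0.005,"ty":0,"tz":0.34,"ax":0,"ay":0,"az":0,"gripper":0.4}
    - {"tx":-0.005,"ty":0,"tz":0.37,"ax":0,"ay":0,"az":0,"gripper":0.4}
    - {"tx":-0.005,"ty":0,"tz":0.39,"ax":0,"ay":0,"az":0,"gripper":0.4}
    - {"tx":-0.005,"ty":0,"tz":0.39,"ax":0,"ay":0,"az":0,"gripper":0.4}
    - {"tx":-0.005,"ty":0,"tz":0.39,"ax":0,"ay":0,"az":0,"gripper":0.4}

```text
time_s: 24.4
position: [0.6286, -0.1401, 0.0419]
tcp_rot: [0.104, 0.995, -0.0, 0.001]
wrist_force: [-0.0, 0.2, -3.0]
width: 0.0558
gripper_force: 25.0
```

Run:
```python
from plan import *
plan([[(.6275,-.139,.0385,1.358)]])
```

```text
now [ 0.6286 -0.1401  0.0419] yaw 1.362 t 24.4 w 0.0558 F [-0.   0.2 -3. ]
  t [0.007 0.004 0.017] a [-0.001  0.002  0.004] rows>=0.1 
 --
```

>>> drive_tool:
  increments:
    - {"tx":0.004,"ty":0.002,"tz":0.008,"ax":0,"ay":0,"az":0,"gripper":0.4}
    - {"tx":0.004,"ty":0.002,"tz":0.014,"ax":0,"ay":0,"az":0,"gripper":0.4}
    - {"tx":0.004,"ty":0.002,"tz":0.018,"ax":0,"ay":0,"az":0,"gripper":0.4}
    - {"tx":0.004,"ty":0.002,"tz":0.018,"ax":0,"ay":0,"az":0,"gripper":0.4}

```text
time_s: 24.73
position: [0.6281, -0.1398, 0.0392]
tcp_rot: [0.104, 0.995, -0.0, 0.001]
wrist_force: [-1.9, 0.5, 4.8]
width: 0.0556
gripper_force: 25.0
```

Contact (Fz +4.8). Release and retreat straight up.

>>> drive_tool:
  increments:
    - {"tx":0,"ty":0,"tz":0,"ax":0,"ay":0,"az":0,"gripper":0.7}
    - {"tx":0,"ty":0,"tz":0,"ax":0,"ay":0,"az":0,"gripper":0.82}
    - {"tx":0,"ty":0,"tz":0,"ax":0,"ay":0,"az":0,"gripper":0.82}
    - {"tx":0,"ty":0,"tz":-0.1,"ax":0,"ay":0,"az":0,"gripper":0.82}
    - {"tx":0,"ty":0,"tz":-0.25,"ax":0,"ay":0,"az":0,"gripper":0.82}
    - {"tx":0,"ty":0,"tz":-0.45,"ax":0,"ay":0,"az":0,"gripper":0.82}
    - {"tx":0,"ty":0,"tz":-0.58,"ax":0,"ay":0,"az":0,"gripper":0.82}
    - {"tx":0,"ty":0,"tz":-0.58,"ax":0,"ay":0,"az":0,"gripper":0.82}

```text
time_s: 25.4
position: [0.6312, -0.1411, 0.1613]
tcp_rot: [0.104, 0.995, -0.002, 0.006]
wrist_force: [0.2, 0.3, 0.9]
width: 0.0765
gripper_force: 0.0
```

Run:
```python
from meas import *
from plan import *
f=grab("top");measure(f,None)
# tube1: stripe .917; rot = -.213-.917=-1.13 ; pick yaw = place + 1.13
Yp=1.358+1.13; print(Yp,Yp-np.pi,"q6",observe()["q"][5],"q6 pick",.35-Yp,.35-Yp+np.pi)
plan([[(.635,-.03,.155,1.1)],[(.645,.1,.155,.5)],[(.655,.2,.155,-.1)],[(.656,.237,.15,Yp-np.pi)],[(.656,.237,.025,Yp-np.pi)]])
```

```text
tube [241.6 178.6] 249 top z 0.0757 mec [0.6568 0.2365 0.0293] ell [0.6558 0.237  0.075 ] stripe yaw 0.91 0.019
2.488 -0.6535926535897931 q6 -1.7566434423438497 q6 pick -2.138 1.0035926535897932
now [ 0.6296 -0.1404  0.1578] yaw 1.362 t 25.4 w 0.0768 F [ 0.5 -0.6 -0.6]
  t [0.088 0.546 0.012] a [-0.001  0.008  0.25 ] rows>=2.7 
 --
  t [0.25  0.602 0.   ] a [0.    0.    0.573] rows>=4.8 
 --
  t [0.415 0.284 0.   ] a [0.    0.    0.573] rows>=4.8 
 --
  t [ 0.185 -0.013  0.025] a [0.    0.    0.529] rows>=4.4 
 --
  t [0.    0.    0.625] a [0. 0. 0.] rows>=3.0 
 --
```

Run:
```python
from plan import *
for n in("top","scene"):
    f=dict(np.load(n+"0.npz"));P=cloud(f);m=(P[...,2]>.05)&(P[...,0]>.68)&(P[...,0]<.95)&(P[...,1]>.08)&(P[...,1]<.5)
    for c,s,l in blobs(m,200): q=P[l];print(n,"z",np.percentile(q[:,2],[50,95,99.5]).round(3),cv2.boxPoints(cv2.minAreaRect(q[:,:2].astype(np.float32))).round(3).tolist())
plan([[(.64,-.03,.155,1.8)],[(.648,.1,.155,2.2)],[(.656,.237,.15,2.485)]])
```

```text
top z [0.139 0.151 0.157] [[0.7440000176429749, 0.1770000010728836], [0.9459999799728394, 0.11500000208616257], [1.0290000438690186, 0.38600000739097595], [0.8270000219345093, 0.44699999690055847]]
scene z [0.141 0.153 0.157] [[0.7540000081062317, 0.17100000381469727], [0.9480000138282776, 0.11100000143051147], [1.031000018119812, 0.38100001215934753], [0.8370000123977661, 0.4410000145435333]]
now [ 0.6296 -0.1404  0.1578] yaw 1.362 t 25.4 w 0.0768 F [ 0.5 -0.6 -0.6]
  t [0.064 0.551 0.012] a [-0.004  0.008 -0.418] rows>=3.5 
 --
  t [-0.187  0.624  0.   ] a [ 0.     0.    -0.382] rows>=3.2 
 --
  t [-0.435  0.53   0.025] a [ 0.     0.    -0.272] rows>=3.3 
 --
```

Picking tube 1 with yaw 1.36 keeps the gripper body clear of the 0.14 m high case behind it.

Run:
```python
from plan import *
plan([[(.64,.04,.155,1.362)],[(.656,.237,.15,1.362)],[(.656,.237,.025,1.362)]])
```

```text
now [ 0.6296 -0.1404  0.1578] yaw 1.362 t 25.4 w 0.0768 F [ 0.5 -0.6 -0.6]
  t [0.136 0.893 0.011] a [-0.002  0.008  0.   ] rows>=4.3 
 --
  t [0.126 0.98  0.025] a [0. 0. 0.] rows>=4.7 
 --
  t [0.    0.    0.625] a [0. 0. 0.] rows>=3.0 
 --
```

>>> drive_tool:
  increments:
    - {"tx":0.135,"ty":0.89,"tz":0.01,"ax":0,"ay":0.008,"az":0,"gripper":0.9}
    - {"tx":0.135,"ty":0.89,"tz":0.01,"ax":0,"ay":0.008,"az":0,"gripper":0.9}
    - {"tx":0.135,"ty":0.89,"tz":0.01,"ax":0,"ay":0.008,"az":0,"gripper":0.9}
    - {"tx":0.135,"ty":0.89,"tz":0.01,"ax":0,"ay":0.008,"az":0,"gripper":0.9}
    - {"tx":0.135,"ty":0.89,"tz":0.01,"ax":0,"ay":0.008,"az":0,"gripper":0.9}
    - {"tx":0.135,"ty":0.89,"tz":0.01,"ax":0,"ay":0.008,"az":0,"gripper":0.9}

```text
time_s: 25.95
position: [0.6365, 0.0435, 0.1494]
tcp_rot: [0.102, 0.995, 0.0, -0.005]
wrist_force: [-0.7, 0.0, -0.4]
width: 0.0849
gripper_force: 0.0
```

>>> drive_tool:
  increments:
    - {"tx":0.126,"ty":0.98,"tz":0.02,"ax":0,"ay":0,"az":0,"gripper":0.9}
    - {"tx":0.126,"ty":0.98,"tz":0.02,"ax":0,"ay":0,"az":0,"gripper":0.9}
    - {"tx":0.126,"ty":0.98,"tz":0.02,"ax":0,"ay":0,"az":0,"gripper":0.9}
    - {"tx":0.126,"ty":0.98,"tz":0.02,"ax":0,"ay":0,"az":0,"gripper":0.9}
    - {"tx":0.126,"ty":0.98,"tz":0.02,"ax":0,"ay":0,"az":0,"gripper":0.9}
    - {"tx":0.126,"ty":0.98,"tz":0.02,"ax":0,"ay":0,"az":0,"gripper":0.9}
    - {"tx":0.126,"ty":0.98,"tz":0.02,"ax":0,"ay":0,"az":0,"gripper":0.9}

```text
time_s: 26.53
position: [0.6535, 0.2368, 0.1461]
tcp_rot: [0.104, 0.995, -0.001, -0.005]
wrist_force: [-0.1, -0.0, -0.3]
width: 0.0847
gripper_force: 0.0
```

Run:
```python
from meas import *
from plan import *
plan([[(.656,.237,.025,1.362)]])
f=grab("top");g=grab("scene");measure(f,None)
P=cloud(g);h=hsv(g)
for n,a,b in(("tube1",.656,.237),("A",.628,-.139),("D",.497,-.224)):
    m=(abs(P[...,0]-a)<.05)&(abs(P[...,1]-b)<.05)&(P[...,2]>.066)&(P[...,2]<.1);print(n,m.sum(),cv2.minEnclosingCircle(P[m][:,:2].astype(np.float32)) if m.any() else 0)
```

```text
now [0.6535 0.2368 0.1461] yaw 1.363 t 26.5 w 0.0847 F [-0.1 -0.  -0.3]
  t [-0.018  0.005  0.606] a [-0.002 -0.008  0.001] rows>=2.9 
 --
tube1 267 ((0.658860445022583, 0.23677261173725128), 0.02969151921570301)
A 468 ((0.6316394209861755, -0.13941027224063873), 0.03146173804998398)
D 422 ((0.49921295046806335, -0.22699658572673798), 0.030857166275382042)
```

>>> drive_tool:
  increments:
    - {"tx":-0.015,"ty":0.005,"tz":0.18,"ax":0,"ay":-0.008,"az":0,"gripper":0.9}
    - {"tx":-0.015,"ty":0.005,"tz":0.36,"ax":0,"ay":-0.008,"az":0,"gripper":0.9}
    - {"tx":-0.015,"ty":0.005,"tz":0.52,"ax":0,"ay":-0.008,"az":0,"gripper":0.9}
    - {"tx":-0.015,"ty":0.005,"tz":0.6,"ax":0,"ay":-0.008,"az":0,"gripper":0.9}
    - {"tx":-0.015,"ty":0.005,"tz":0.605,"ax":0,"ay":-0.008,"az":0,"gripper":0.9}
    - {"tx":-0.015,"ty":0.005,"tz":0.605,"ax":0,"ay":-0.008,"az":0,"gripper":0.9}

```text
time_s: 27.13
position: [0.656, 0.2363, 0.0263]
tcp_rot: [0.105, 0.994, -0.001, -0.0]
wrist_force: [1.0, -0.6, 0.5]
width: 0.0846
gripper_force: 0.0
```

>>> drive_tool:
  increments:
    - {"tx":0,"ty":0,"tz":0,"ax":0,"ay":0,"az":0,"gripper":0.4}
    - {"tx":0,"ty":0,"tz":0,"ax":0,"ay":0,"az":0,"gripper":0.4}
    - {"tx":0,"ty":0,"tz":0,"ax":0,"ay":0,"az":0,"gripper":0.4}
    - {"tx":0,"ty":0,"tz":0,"ax":0,"ay":0,"az":0,"gripper":0.4}
    - {"tx":0,"ty":0,"tz":0,"ax":0,"ay":0,"az":0,"gripper":0.4}
    - {"tx":0,"ty":0,"tz":0,"ax":0,"ay":0,"az":0,"gripper":0.4}
  newtons: 25

```text
time_s: 27.63
position: [0.6567, 0.2374, 0.028]
tcp_rot: [0.104, 0.995, -0.001, 0.001]
wrist_force: [-0.9, -3.0, 4.9]
width: 0.0556
gripper_force: 25.0
```

Run:
```python
from plan import *
s=observe();x,y,z=s["position"];print(s["gripper_force"])
Y=.237
plan([[(x,y,.15,1.362)],[(.62,.1,.15,1.0)],[(.57,-.01,.15,.6)],[(.5203,-.1162,.13,Y)],[(.5203,-.1162,.042,Y)]])
```

```text
25.00101149082184
now [0.6567 0.2374 0.028 ] yaw 1.362 t 27.6 w 0.0556 F [-0.9 -3.   4.9]
  t [-0.002 -0.    -0.61 ] a [-0.001  0.002  0.   ] rows>=2.9 
 --
  t [ 0.037 -0.71   0.   ] a [0.    0.    0.346] rows>=3.4 
 --
  t [-0.087 -0.598  0.   ] a [0.    0.    0.382] rows>=3.2 
 --
  t [-0.298 -0.505  0.1  ] a [0.    0.    0.347] rows>=2.9 
 --
  t [0.   0.   0.44] a [0. 0. 0.] rows>=2.1 
 --
```

>>> drive_tool:
  increments:
    - {"tx":0,"ty":0,"tz":-0.12,"ax":0,"ay":0,"az":0,"gripper":0.4}
    - {"tx":0,"ty":0,"tz":-0.28,"ax":0,"ay":0,"az":0,"gripper":0.4}
    - {"tx":0,"ty":0,"tz":-0.44,"ax":0,"ay":0,"az":0,"gripper":0.4}
    - {"tx":0,"ty":0,"tz":-0.56,"ax":0,"ay":0,"az":0,"gripper":0.4}
    - {"tx":0,"ty":0,"tz":-0.61,"ax":0,"ay":0,"az":0,"gripper":0.4}
    - {"tx":0,"ty":0,"tz":-0.61,"ax":0,"ay":0,"az":0,"gripper":0.4}

```text
time_s: 28.13
position: [0.6573, 0.2383, 0.1513]
tcp_rot: [0.104, 0.995, 0.001, 0.003]
wrist_force: [0.4, 0.4, -2.1]
width: 0.0555
gripper_force: 25.0
```

>>> drive_tool:
  increments:
    - {"tx":0.005,"ty":-0.12,"tz":0,"ax":0,"ay":0,"az":0.06,"gripper":0.4}
    - {"tx":0.01,"ty":-0.27,"tz":0,"ax":0,"ay":0,"az":0.13,"gripper":0.4}
    - {"tx":0.02,"ty":-0.43,"tz":0,"ax":0,"ay":0,"az":0.2,"gripper":0.4}
    - {"tx":0.03,"ty":-0.58,"tz":0,"ax":0,"ay":0,"az":0.28,"gripper":0.4}
    - {"tx":0.037,"ty":-0.71,"tz":0,"ax":0,"ay":0,"az":0.345,"gripper":0.4}
    - {"tx":0.037,"ty":-0.71,"tz":0,"ax":0,"ay":0,"az":0.345,"gripper":0.4}

```text
time_s: 28.63
position: [0.6165, 0.0966, 0.1451]
tcp_rot: [0.284, 0.959, -0.002, -0.002]
wrist_force: [-0.2, -1.1, -2.9]
width: 0.0561
gripper_force: 25.0
```

>>> drive_tool:
  increments:
    - {"tx":-0.01,"ty":-0.12,"tz":0,"ax":0,"ay":0,"az":0.08,"gripper":0.4}
    - {"tx":-0.03,"ty":-0.25,"tz":0,"ax":0,"ay":0,"az":0.16,"gripper":0.4}
    - {"tx":-0.05,"ty":-0.38,"tz":0,"ax":0,"ay":0,"az":0.24,"gripper":0.4}
    - {"tx":-0.07,"ty":-0.5,"tz":0,"ax":0,"ay":0,"az":0.32,"gripper":0.4}
    - {"tx":-0.087,"ty":-0.6,"tz":0,"ax":0,"ay":0,"az":0.38,"gripper":0.4}
    - {"tx":-0.087,"ty":-0.6,"tz":0,"ax":0,"ay":0,"az":0.38,"gripper":0.4}

```text
time_s: 29.13
position: [0.5668, -0.0118, 0.146]
tcp_rot: [0.467, 0.884, -0.001, -0.002]
wrist_force: [-0.5, 0.4, -3.1]
width: 0.0559
gripper_force: 25.0
```

>>> drive_tool:
  increments:
    - {"tx":-0.06,"ty":-0.1,"tz":0,"ax":0,"ay":0,"az":0.07,"gripper":0.4}
    - {"tx":-0.12,"ty":-0.21,"tz":0,"ax":0,"ay":0,"az":0.14,"gripper":0.4}
    - {"tx":-0.19,"ty":-0.32,"tz":0,"ax":0,"ay":0,"az":0.21,"gripper":0.4}
    - {"tx":-0.25,"ty":-0.42,"tz":0.05,"ax":0,"ay":0,"az":0.28,"gripper":0.4}
    - {"tx":-0.3,"ty":-0.505,"tz":0.1,"ax":0,"ay":0,"az":0.347,"gripper":0.4}
    - {"tx":-0.3,"ty":-0.505,"tz":0.1,"ax":0,"ay":0,"az":0.347,"gripper":0.4}
    - {"tx":-0.3,"ty":-0.505,"tz":0.1,"ax":0,"ay":0,"az":0.347,"gripper":0.4}

```text
time_s: 29.72
position: [0.5189, -0.1159, 0.1267]
tcp_rot: [0.617, 0.787, -0.0, -0.001]
wrist_force: [-0.5, 0.8, -2.5]
width: 0.056
gripper_force: 25.0
```

Run:
```python
from plan import *
plan([[(.5203,-.1162,.0425,.237)]])
g=grab("scene")
a=g["color"][110:290,110:350,::-1];cv2.imwrite("pics/t3.png",cv2.resize(a,None,fx=3,fy=3,interpolation=cv2.INTER_CUBIC))
```

```text
now [ 0.5189 -0.1159  0.1267] yaw 0.24 t 29.7 w 0.056 F [-0.5  0.8 -2.5]
  t [-0.004  0.007  0.421] a [-0.002 -0.002  0.003] rows>=2.0 
 --
```

View pics/t3.png

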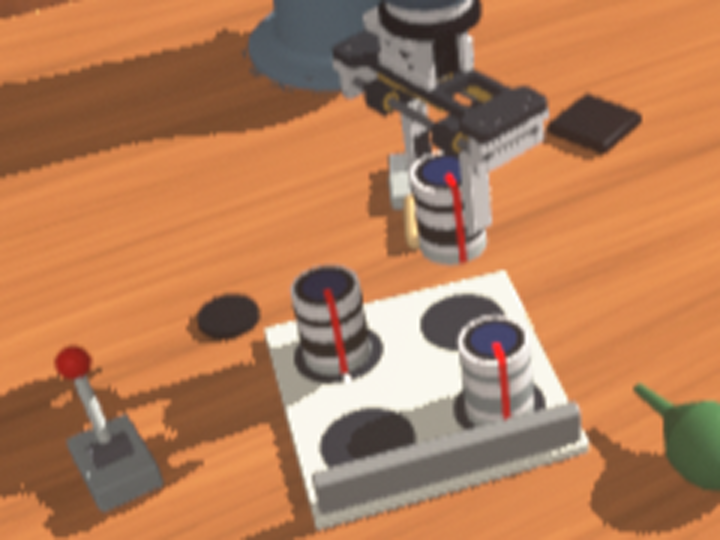

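Both placed tubes stand on their pads with stripes at the ticks (crop 330,320 and 497,370). The third is upright above pad C. Lowering it.

>>> drive_tool:
  increments:
    - {"tx":-0.002,"ty":0.004,"tz":0.1,"ax":0,"ay":0,"az":0,"gripper":0.4}
    - {"tx":-0.002,"ty":0.004,"tz":0.21,"ax":0,"ay":0,"az":0,"gripper":0.4}
    - {"tx":-0.002,"ty":0.004,"tz":0.31,"ax":0,"ay":0,"az":0,"gripper":0.4}
    - {"tx":-0.002,"ty":0.004,"tz":0.37,"ax":0,"ay":0,"az":0,"gripper":0.4}
    - {"tx":-0.002,"ty":0.004,"tz":0.405,"ax":0,"ay":0,"az":0,"gripper":0.4}
    - {"tx":-0.002,"ty":0.004,"tz":0.42,"ax":0,"ay":0,"az":0,"gripper":0.4}
    - {"tx":-0.002,"ty":0.004,"tz":0.42,"ax":0,"ay":0,"az":0,"gripper":0.4}
    - {"tx":-0.002,"ty":0.004,"tz":0.42,"ax":0,"ay":0,"az":0,"gripper":0.4}

```text
time_s: 30.43
position: [0.5218, -0.1171, 0.0457]
tcp_rot: [0.617, 0.787, 0.0, 0.001]
wrist_force: [0.6, 0.0, -3.4]
width: 0.0557
gripper_force: 25.0
```

>>> drive_tool:
  increments:
    - {"tx":0,"ty":0,"tz":0.006,"ax":0,"ay":0,"az":0,"gripper":0.4}
    - {"tx":0,"ty":0,"tz":0.012,"ax":0,"ay":0,"az":0,"gripper":0.4}
    - {"tx":0,"ty":0,"tz":0.012,"ax":0,"ay":0,"az":0,"gripper":0.4}

```text
time_s: 30.68
position: [0.5211, -0.1171, 0.0427]
tcp_rot: [0.618, 0.786, 0.0, 0.001]
wrist_force: [0.5, 0.9, -3.0]
width: 0.0557
gripper_force: 25.0
```

>>> drive_tool:
  increments:
    - {"tx":0,"ty":0,"tz":0.006,"ax":0,"ay":0,"az":0,"gripper":0.4}
    - {"tx":0,"ty":0,"tz":0.012,"ax":0,"ay":0,"az":0,"gripper":0.4}
    - {"tx":0,"ty":0,"tz":0.015,"ax":0,"ay":0,"az":0,"gripper":0.4}
    - {"tx":0,"ty":0,"tz":0.015,"ax":0,"ay":0,"az":0,"gripper":0.4}

```text
time_s: 31.02
position: [0.521, -0.1171, 0.0399]
tcp_rot: [0.618, 0.786, -0.0, 0.0]
wrist_force: [-2.8, 1.6, 4.5]
width: 0.0557
gripper_force: 25.0
```

>>> drive_tool:
  increments:
    - {"tx":0,"ty":0,"tz":0,"ax":0,"ay":0,"az":0,"gripper":0.7}
    - {"tx":0,"ty":0,"tz":0,"ax":0,"ay":0,"az":0,"gripper":0.82}
    - {"tx":0,"ty":0,"tz":0,"ax":0,"ay":0,"az":0,"gripper":0.82}
    - {"tx":0,"ty":0,"tz":-0.1,"ax":0,"ay":0,"az":0,"gripper":0.82}
    - {"tx":0,"ty":0,"tz":-0.25,"ax":0,"ay":0,"az":0,"gripper":0.82}
    - {"tx":0,"ty":0,"tz":-0.45,"ax":0,"ay":0,"az":0,"gripper":0.82}
    - {"tx":0,"ty":0,"tz":-0.65,"ax":0,"ay":0,"az":0,"gripper":0.82}
    - {"tx":0,"ty":0,"tz":-0.8,"ax":0,"ay":0,"az":0,"gripper":0.82}
    - {"tx":0,"ty":0,"tz":-0.8,"ax":0,"ay":0,"az":0,"gripper":0.82}

```text
time_s: 31.77
position: [0.5247, -0.1186, 0.2073]
tcp_rot: [0.618, 0.786, 0.002, 0.007]
wrist_force: [0.8, -0.5, 0.5]
width: 0.0769
gripper_force: 0.0
```

Run:
```python
from plan import *
plan([[(.40,.05,.19,.237)]])
# switch geometry from stored frames
for n in("top","scene"):
    f=dict(np.load(n+"0.npz"));P=cloud(f)
    m=(abs(P[...,0]-.51)<.07)&(abs(P[...,1]+.42)<.06)
    for lo,hi in((.015,.03),(.03,.045),(.045,.06),(.06,.075),(.075,.09),(.09,.12)):
        k=m&(P[...,2]>lo)&(P[...,2]<hi);q=P[k]
        if len(q)>2: print(n,lo,hi,k.sum(),q.mean(0).round(4),q.min(0).round(3),q.max(0).round(3))
```

```text
now [ 0.5247 -0.1186  0.2073] yaw 0.24 t 31.8 w 0.0769 F [ 0.8 -0.5  0.5]
  t [ 0.968 -0.407  0.073] a [0.011 0.009 0.002] rows>=5.0 
 --
top 0.015 0.03 260 [ 0.5192 -0.4159  0.0241] [ 0.483 -0.447  0.015] [ 0.551 -0.393  0.03 ]
top 0.03 0.045 52 [ 0.5173 -0.4186  0.0343] [ 0.492 -0.436  0.03 ] [ 0.544 -0.405  0.041]
top 0.045 0.06 8 [ 0.5066 -0.4176  0.0521] [ 0.501 -0.421  0.045] [ 0.511 -0.415  0.06 ]
top 0.06 0.075 8 [ 0.4997 -0.4183  0.0672] [ 0.494 -0.42   0.06 ] [ 0.504 -0.417  0.073]
top 0.075 0.09 3 [ 0.4959 -0.4188  0.079 ] [ 0.494 -0.421  0.077] [ 0.497 -0.417  0.082]
top 0.09 0.12 60 [ 0.484  -0.4189  0.1024] [ 0.472 -0.431  0.091] [ 0.496 -0.41   0.11 ]
scene 0.015 0.03 431 [ 0.5283 -0.4228  0.0256] [ 0.483 -0.447  0.015] [ 0.556 -0.396  0.03 ]
scene 0.03 0.045 113 [ 0.5208 -0.4214  0.0356] [ 0.502 -0.442  0.03 ] [ 0.552 -0.4    0.045]
scene 0.045 0.06 32 [ 0.5093 -0.4225  0.0532] [ 0.503 -0.427  0.045] [ 0.515 -0.418  0.06 ]
scene 0.06 0.075 30 [ 0.5017 -0.4223  0.067 ] [ 0.496 -0.427  0.06 ] [ 0.508 -0.417  0.075]
scene 0.075 0.09 32 [ 0.4963 -0.4226  0.082 ] [ 0.491 -0.428  0.075] [ 0.502 -0.416  0.089]
scene 0.09 0.12 109 [ 0.4911 -0.4236  0.1026] [ 0.479 -0.436  0.091] [ 0.5   -0.411  0.111]
```

Run:
```python
from meas import *
from plan import *
plan([[(.47,-.24,.2,.9)],[(.43,-.38,.2,1.53)]])
```

```text
now [ 0.5247 -0.1186  0.2073] yaw 0.24 t 31.8 w 0.0769 F [ 0.8 -0.5  0.5]
  t [-0.525 -0.41   0.037] a [ 0.008  0.012 -0.631] rows>=5.3 
 --
  t [-0.278 -0.673  0.   ] a [ 0.     0.    -0.602] rows>=5.0 
 --
```

>>> drive_tool:
  increments:
    - {"tx":-0.525,"ty":-0.41,"tz":0.03,"ax":0.008,"ay":0.01,"az":-0.63,"gripper":0}
    - {"tx":-0.525,"ty":-0.41,"tz":0.03,"ax":0.008,"ay":0.01,"az":-0.63,"gripper":0}
    - {"tx":-0.525,"ty":-0.41,"tz":0.03,"ax":0.008,"ay":0.01,"az":-0.63,"gripper":0}
    - {"tx":-0.525,"ty":-0.41,"tz":0.03,"ax":0.008,"ay":0.01,"az":-0.63,"gripper":0}
    - {"tx":-0.525,"ty":-0.41,"tz":0.03,"ax":0.008,"ay":0.01,"az":-0.63,"gripper":0}
    - {"tx":-0.525,"ty":-0.41,"tz":0.03,"ax":0.008,"ay":0.01,"az":-0.63,"gripper":0}
    - {"tx":-0.525,"ty":-0.41,"tz":0.03,"ax":0.008,"ay":0.01,"az":-0.63,"gripper":0}

```text
time_s: 32.35
position: [0.4654, -0.2387, 0.1924]
tcp_rot: [0.33, 0.944, -0.0, -0.007]
wrist_force: [-0.4, 0.5, -0.3]
width: 0.0333
gripper_force: 0.0
```

>>> drive_tool:
  increments:
    - {"tx":-0.278,"ty":-0.67,"tz":0,"ax":0,"ay":0,"az":-0.6,"gripper":0}
    - {"tx":-0.278,"ty":-0.67,"tz":0,"ax":0,"ay":0,"az":-0.6,"gripper":0}
    - {"tx":-0.278,"ty":-0.67,"tz":0,"ax":0,"ay":0,"az":-0.6,"gripper":0}
    - {"tx":-0.278,"ty":-0.67,"tz":0,"ax":0,"ay":0,"az":-0.6,"gripper":0}
    - {"tx":-0.278,"ty":-0.67,"tz":0,"ax":0,"ay":0,"az":-0.6,"gripper":0}
    - {"tx":-0.278,"ty":-0.67,"tz":0,"ax":0,"ay":0,"az":-0.6,"gripper":0}
    - {"tx":-0.278,"ty":-0.67,"tz":0,"ax":0,"ay":0,"az":-0.6,"gripper":0}

```text
time_s: 32.93
position: [0.426, -0.3774, 0.1926]
tcp_rot: [0.023, 1.0, 0.002, -0.006]
wrist_force: [-0.1, 0.8, -0.1]
width: 0.0008
gripper_force: 0.0
```

```bash
cat > chk.py <<'E'
from meas import *
pads={"A":(.628,-.139),"B":(.605,-.247),"C":(.5203,-.1162),"D":(.4974,-.2236)}
def check():
    u,v=np.meshgrid(np.arange(640),np.arange(400))
    for n in("scene","top"):
        F=grab(n);P=cloud(F);h=hsv(F);H,S,V=[h[...,i].astype(int) for i in range(3)]
        red=((H<8)|(H>172))&(S>120)&(V>70)
        m=(P[...,2]>.08)&(P[...,2]<.096)&(P[...,0]>.4)&(P[...,0]<.72)&(P[...,1]>-.31)&(P[...,1]<.3)
        for c,s,l in blobs(m,80,900):
            e=cv2.fitEllipse(cv2.convexHull(np.stack([u[l],v[l]],1).astype(np.int32)));ec=onz(F,*e[0],.087)
            rr=red&cv2.dilate(l.astype(np.uint8),np.ones((3,3))).astype(bool);rc=onz(F,u[rr].mean(),v[rr].mean(),.087) if rr.any() else ec
            k=min(pads,key=lambda k:np.hypot(*(ec[:2]-pads[k])))
            print(n,k,s[4],ec.round(4),"off",(np.hypot(*(ec[:2]-pads[k]))*1000).round(1),"stripe",np.arctan2(rc[1]-ec[1],rc[0]-ec[0]).round(3))
        r=(P[...,1]<-.35)&(P[...,1]>-.5)&red&(P[...,2]>.07)
        if r.sum()>5: print(n,"ball",r.sum(),P[r].mean(0).round(4))
        q=(abs(P[...,0]-.45)<.13)&(abs(P[...,1]-.388)<.08)&(P[...,2]>.0085)&(P[...,2]<.04)
        for c,s,l in blobs(q,30): print(n,"mat obj",s[4],P[l].mean(0).round(4),P[l][:,2].max().round(3))
    return F
E
python3 - <<'E'
from chk import *
from plan import *
f=check()
plan([[(.435,-.421,.2,1.58)],[(.435,-.421,.072,1.58)]])
E
```

```text
scene C 302 [ 0.525  -0.1195  0.087 ] off 5.8 stripe -0.135
scene D 323 [ 0.5007 -0.2258  0.087 ] off 4.0 stripe -0.18
scene A 364 [ 0.6326 -0.1407  0.087 ] off 4.9 stripe -0.369
scene ball 108 [ 0.5071 -0.4244  0.115 ]
scene mat obj 100 [0.3984 0.3811 0.013 ] 0.019
scene mat obj 267 [0.5006 0.3898 0.0172] 0.032
top A 255 [ 0.6286 -0.1379  0.087 ] off 1.3 stripe -0.326
top C 255 [ 0.52   -0.1164  0.087 ] off 0.4 stripe -0.23
top D 263 [ 0.4965 -0.2228  0.087 ] off 1.2 stripe -0.27
top ball 56 [ 0.4839 -0.4192  0.1029]
top mat obj 280 [0.5001 0.3934 0.0166] 0.033
top mat obj 99 [0.3949 0.3833 0.0131] 0.02
now [ 0.4263 -0.3769  0.1929] yaw 1.525 t 33.0 w 0.0004 F [-0.5  0.  -0.3]
  t [-0.053 -0.218 -0.037] a [ 0.004 -0.012 -0.052] rows>=1.1 
 --
  t [0.   0.   0.64] a [0. 0. 0.] rows>=3.1 
 --
```

>>> drive_tool:
  increments:
    - {"tx":-0.05,"ty":-0.218,"tz":-0.03,"ax":0,"ay":-0.01,"az":-0.05,"gripper":0}
    - {"tx":-0.05,"ty":-0.218,"tz":-0.03,"ax":0,"ay":-0.01,"az":-0.05,"gripper":0}
    - {"tx":-0.05,"ty":-0.218,"tz":-0.03,"ax":0,"ay":-0.01,"az":-0.05,"gripper":0}
    - {"tx":-0.05,"ty":-0.218,"tz":0.2,"ax":0,"ay":-0.01,"az":-0.05,"gripper":0}
    - {"tx":-0.05,"ty":-0.218,"tz":0.4,"ax":0,"ay":-0.01,"az":-0.05,"gripper":0}
    - {"tx":-0.05,"ty":-0.218,"tz":0.6,"ax":0,"ay":-0.01,"az":-0.05,"gripper":0}
    - {"tx":-0.05,"ty":-0.218,"tz":0.6,"ax":0,"ay":-0.01,"az":-0.05,"gripper":0}

```text
time_s: 33.62
position: [0.4291, -0.4146, 0.0644]
tcp_rot: [-0.004, 1.0, 0.008, -0.005]
wrist_force: [-0.8, 0.5, -1.4]
width: 0.0006
gripper_force: 0.0
```

Run:
```python
from chk import *
from plan import *
plan([[(.48,-.421,.072,1.58),(.53,-.421,.072,1.58)]])
F=grab("scene");P=cloud(F);h=hsv(F);H,S,V=[h[...,i].astype(int) for i in range(3)]
red=((H<8)|(H>172))&(S>120)&(V>70)
for k,c in(("A",(.6326,-.1407)),("C",(.525,-.1195)),("D",(.5007,-.2258))):
    r=red&(np.hypot(P[...,0]-c[0],P[...,1]-c[1])<.04)&(P[...,2]>.02)&(P[...,2]<.08)
    q=P[r];print(k,r.sum(),q.mean(0).round(4),np.median(np.arctan2(q[:,1]-c[1],q[:,0]-c[0])).round(3))
```

```text
now [ 0.4291 -0.4146  0.0644] yaw 1.579 t 33.6 w 0.0006 F [-0.8  0.5 -1.4]
  t [-0.254 -0.033 -0.041] a [ 0.016 -0.01  -0.001] rows>=1.2 
  t [-0.504 -0.035 -0.044] a [ 0.016 -0.01  -0.001] rows>=1.2 
 --
A 38 [ 0.6574 -0.1478  0.0528] -0.275
C 37 [ 0.5494 -0.1231  0.0578] -0.136
D 50 [ 0.5256 -0.2306  0.0502] -0.193
```

>>> drive_tool:
  increments:
    - {"tx":-0.07,"ty":-0.03,"tz":-0.03,"ax":0.01,"ay":-0.01,"az":0,"gripper":0}
    - {"tx":-0.14,"ty":-0.03,"tz":-0.03,"ax":0.01,"ay":-0.01,"az":0,"gripper":0}
    - {"tx":-0.2,"ty":-0.03,"tz":-0.03,"ax":0.01,"ay":-0.01,"az":0,"gripper":0}
    - {"tx":-0.24,"ty":-0.03,"tz":-0.03,"ax":0.01,"ay":-0.01,"az":0,"gripper":0}
    - {"tx":-0.28,"ty":-0.03,"tz":-0.03,"ax":0.01,"ay":-0.01,"az":0,"gripper":0}
    - {"tx":-0.32,"ty":-0.03,"tz":-0.03,"ax":0.01,"ay":-0.01,"az":0,"gripper":0}
    - {"tx":-0.36,"ty":-0.03,"tz":-0.03,"ax":0.01,"ay":-0.01,"az":0,"gripper":0}
    - {"tx":-0.4,"ty":-0.03,"tz":-0.03,"ax":0.01,"ay":-0.01,"az":0,"gripper":0}
    - {"tx":-0.44,"ty":-0.03,"tz":-0.03,"ax":0.01,"ay":-0.01,"az":0,"gripper":0}
    - {"tx":-0.48,"ty":-0.03,"tz":-0.03,"ax":0.01,"ay":-0.01,"az":0,"gripper":0}
    - {"tx":-0.5,"ty":-0.03,"tz":-0.03,"ax":0.01,"ay":-0.01,"az":0,"gripper":0}
    - {"tx":-0.5,"ty":-0.03,"tz":-0.03,"ax":0.01,"ay":-0.01,"az":0,"gripper":0}

```text
time_s: 34.67
position: [0.5337, -0.4263, 0.0786]
tcp_rot: [-0.005, 1.0, -0.003, 0.005]
wrist_force: [-1.0, 0.7, -0.5]
width: 0.0003
gripper_force: 0.0
```

Run:
```python
from chk import *
F=grab("scene");P=cloud(F);h=hsv(F);H,S,V=[h[...,i].astype(int) for i in range(3)]
r=((H<8)|(H>172))&(S>120)&(V>70)&(P[...,1]<-.35)&(P[...,1]>-.5)&(P[...,2]>.06)
for c,s,l in blobs(r,10): print("ball",c,s[4],np.median(P[l],0).round(4))
print(observe()["position"],observe()["wrist_force"])
```

```text
ball [144.89655172 249.5862069 ] 116 [ 0.5639 -0.4209  0.1014]
[ 0.53333343 -0.42645017  0.07876383] [ 0.7309264  -0.35594712  0.44356944]
```

>>> drive_tool:
  increments:
    - {"tx":-0.02,"ty":0,"tz":0,"ax":0,"ay":0,"az":0,"gripper":0}
    - {"tx":-0.035,"ty":0,"tz":0,"ax":0,"ay":0,"az":0,"gripper":0}
    - {"tx":-0.035,"ty":0,"tz":0,"ax":0,"ay":0,"az":0,"gripper":0}

```text
time_s: 34.97
position: [0.535, -0.4265, 0.0787]
tcp_rot: [-0.005, 1.0, -0.002, -0.001]
wrist_force: [-17.0, 1.8, 7.9]
width: 0.0004
gripper_force: 8.8
```

Run:
```python
from chk import *
from plan import *
F=grab("scene");P=cloud(F);h=hsv(F);H,S,V=[h[...,i].astype(int) for i in range(3)]
r=((H<8)|(H>172))&(S>120)&(V>70)&(P[...,1]<-.35)&(P[...,1]>-.5)&(P[...,2]>.06)
for c,s,l in blobs(r,10): print("ball",c,s[4],np.median(P[l],0).round(4))
plan([[(.43,-.421,.09,1.58),(.43,-.421,.22,1.58)]])
```

```text
ball [144.92920354 249.71681416] 113 [ 0.5644 -0.4212  0.1013]
now [ 0.535  -0.4265  0.0787] yaw 1.58 t 35.0 w 0.0004 F [-16.5   0.7   7.7]
  t [ 0.525  0.033 -0.055] a [-0.004 -0.002  0.   ] rows>=2.5 
  t [ 0.526  0.03  -0.705] a [-0.004 -0.002  0.   ] rows>=3.1 
 --
```

The lever is against its stop (17 N). I'll back off in -x, then go up and check.

>>> drive_tool:
  increments:
    - {"tx":0.15,"ty":0,"tz":0,"ax":0,"ay":0,"az":0,"gripper":0}
    - {"tx":0.3,"ty":0,"tz":0,"ax":0,"ay":0,"az":0,"gripper":0}
    - {"tx":0.45,"ty":0,"tz":0,"ax":0,"ay":0,"az":0,"gripper":0}
    - {"tx":0.55,"ty":0,"tz":-0.1,"ax":0,"ay":0,"az":0,"gripper":0}
    - {"tx":0.55,"ty":0,"tz":-0.3,"ax":0,"ay":0,"az":0,"gripper":0}
    - {"tx":0.55,"ty":0,"tz":-0.5,"ax":0,"ay":0,"az":0,"gripper":0}
    - {"tx":0.55,"ty":0,"tz":-0.65,"ax":0,"ay":0,"az":0,"gripper":0}
    - {"tx":0.55,"ty":0,"tz":-0.65,"ax":0,"ay":0,"az":0,"gripper":0}
    - {"tx":0.55,"ty":0,"tz":-0.65,"ax":0,"ay":0,"az":0,"gripper":0}

```text
time_s: 35.77
position: [0.4294, -0.4278, 0.2109]
tcp_rot: [-0.004, 1.0, -0.006, 0.006]
wrist_force: [-0.1, 0.2, -0.8]
width: 0.0005
gripper_force: 0.0
```

Run:
```python
from chk import *
check()
g=grab("scene");cv2.imwrite("pics/end.png",g["color"][:,:,::-1])
```

```text
scene C 298 [ 0.525  -0.1194  0.087 ] off 5.7 stripe -0.139
scene D 323 [ 0.5011 -0.2257  0.087 ] off 4.2 stripe -0.185
scene A 364 [ 0.6324 -0.141   0.087 ] off 4.9 stripe -0.341
scene ball 117 [ 0.589  -0.4228  0.1238]
scene mat obj 96 [0.3992 0.3802 0.0135] 0.019
scene mat obj 262 [0.5003 0.39   0.017 ] 0.032
top A 255 [ 0.6285 -0.1379  0.087 ] off 1.2 stripe -0.31
top C 257 [ 0.5199 -0.1165  0.087 ] off 0.5 stripe -0.226
top D 262 [ 0.4964 -0.2229  0.087 ] off 1.2 stripe -0.265
top ball 55 [ 0.5552 -0.4165  0.1003]
top mat obj 282 [0.5003 0.3929 0.0166] 0.035
top mat obj 97 [0.3951 0.3833 0.0134] 0.018
```

View pics/end.png

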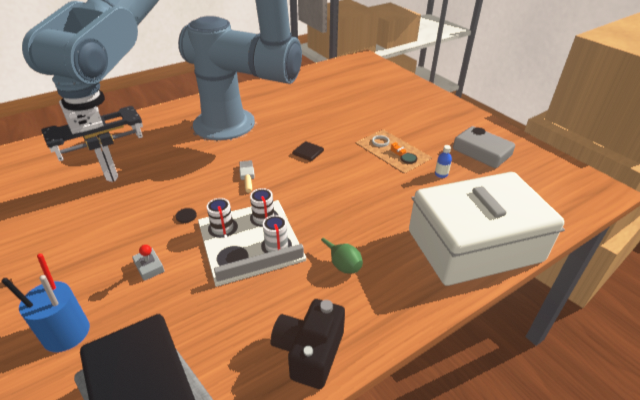

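The picture shows three tubes on the pads with stripes toward the bar (220,215; 262,207; 275,235). The ring (380,141) and clip (403,153) are on the mat, the lever is over at (146,251), and the arm is clear. Handing in.

```bash
python3 -c "
from cell import job
print(job.hand_in())"
```

```text
the job is handed in; nothing more can be done
None
```

The job is handed in, with no verdict returned: the last check showed the ring and clip flat on the mat, all three tubes within 6 mm of their pad centres with stripes at the ticks, and the lamp lever against its on stop.

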